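# Clear the stand, then stack slate blanks and inkstones in two tight layers

## Robot

A 7-joint arm with a two-finger parallel gripper is mounted at the origin on the work surface. World frame = base frame: x ahead of the robot, y to its left, z up, the work surface at z = 0. Lengths are in m, angles in rad, forces in N, time in s.
With the tool pointing down it reaches from about 0.425 to 0.875 m from the base axis. Payload 8.4 kg.
Tool frame: the origin (TCP) lies at the very end of the fingers, on their centre line; the grasp point (between the pads) lies behind it (robot.tcp_to_grasp is the z of the grasp point in the tool frame, in m); z points along the fingers, y is the direction in which the jaws open and shut (so a half turn about z gives the same grasp; the last joint's range is limited). The gripper opens to 87 mm and grips with 3 to 60 N. Pads are 19 mm wide; open, the fingers measure 117 mm over their backs; the gripper's body (75 mm by 190 mm) begins 51 mm behind the grasp point.
Start: joints at [1.149, 0.333, 0.04, 1.465, -0.013, 1.343, -0.059], TCP at [0.206, -0.616, 0.223] pointing down, gripper open.
Joint ranges: [-2.58, 2.58], [-0.38, 2.09], [-1.3, 1.39], [0.25, 2.4], [-1.5, 4.64], [0.08, 2.09], [-2.65, 2.65]. Speed limits (rad/s): [2.22, 2.22, 2.79, 2.79, 3.14, 3.14, 3.14].

## Interface

Orientations are given as a rotation vector (axis times angle).
In Python, from workcell import robot gives the robot as it stands.
- The arm moves only by the tool arm_command, never from a script. Its argument "steps" is a list of rows, each an object with "dp": the shift along the world's x, y, z in units of 50 mm (1.0 is 50 mm), a list of three; "turn": the turn about the world's z in units of 6 degrees (1.0 is 6 degrees); "fingers": the finger opening in mm, from 0 to 87. A call has 1 to 20 rows; each row shifts and turns the commanded pose from where the row before left it; what a row does not reach is not made up. A row lasts 1/10 s, in which the tool goes at most 50 mm and 8.59 degrees, less where a joint would pass 70% of its speed; a pose out of reach is approached as far as the arm can. A call is refused whole if a number of a shift passes 1 or a number of a turn 1, either way. A call with a gripper value outside its range is refused whole. The fingers move at their own pace and stop on an object; "squeeze" is the grip in N (left out, the last holds). Time passes only in rows, so rows that do not move let the fingers close. It gives the time, the measured TCP pose, the force and the opening at its end, in the units of the state.
- robot.get_state(): the state, without advancing time (a new reading comes with each control period).
- robot.get_image(name): name is "scene" or "top"; returns a dict with "pixels" (384x512x3 uint8, blue, green, red), "fov_y" (degrees; the focal length in pixels is half the picture's height over the tangent of half this angle, whatever the lens; pixels are square), "cx", "cy" (the principal point, pixels), "xyz" and "rotation" of the camera in the world. Camera axes: x right, y up, looking along -z (the intrinsics and any distortion apply to the point x, -y, -z); pixel columns grow to the right and rows downward; lengths in m; the calibration is good to about 2 mm. A picture is of the moment at which its call begins. There is no depth.
- robot.sign_off(): hands the job in, once; it reports no verdict.
Trained networks look in the newest picture that a camera, given by its name, has taken for a name from the list of things; names that differ only in an ending like _2 or _b are one class to them, and where a whole thing is asked for, a point or a joint stands for the part that bears it (a point fixed in the world has none). Each returns a list of dicts, best first, with "confidence" (0 to 1); they miss things now and then, are a little off and sometimes report something else, mostly with a low value. They report only what shows in the picture. A call takes as long as a camera call.
- robot.boxes_of(camera, query): "box" ([left, top, right, bottom] in pixels, round what is visible of it).
- robot.place_of(camera, query): "location" ([column, row] in pixels: a listed point, or the origin of a listed thing).
The state is a dict: "clock": time; "joint_pos": joint angles; "joint_velocities": joint speeds; "joint_torque": joint torques, N m; "position": TCP position; "tcp_rot": TCP orientation; "force": force on the tool from outside, world axes, zero at the start; "wrist_torque": the same for the moment, N m; "finger_gap": finger opening in m.
Only numpy, scipy, OpenCV 4.12 (cv2) and the standard library are available. Lean on these libraries where they do the work, as an engineer would, in place of code of your own. Each camera call takes 0.05 s, during which the arm holds its last target. There are 200 camera calls.

## Task

First clear the two small offcuts off the wooden stand into the metal scrap tray, then lay all the plain slate blanks end to end (long sides in line) along the middle of the stand, the first tight against the steel stop and each of the others butted flush against the one before, so that no gap remains. Then lay the white separator sheet flat and square on the row, its short end against the stop, and finally set the inkstones, well up, on the sheet in the same way: end to end along its middle, the first against the stop and a second, if there is one, butted flush against it. Leave everything else on the bench where it lies.

Things in the scene. Friction and masses are not known exactly. Their poses are not given: they have to be found in the camera images.
- stand: fixed dark wooden block, 110 (its x) x 250 (its y) x 40 mm high, with an upright steel stop plate at its +y end (70 mm wide along x, 20 mm thick, its top 80 mm above the bench); origin at the centre of its underside on the bench, z up. Rows run along its y axis from the stop towards -y
- stop_foot (a point): the point where the stop's inner face meets the stand's upper surface, on the stand's centre line: 40 mm above the bench, 105 mm from the stand's origin along +y; axes parallel to the stand's. A piece of length L touching the stop has its centre at y = -L/2 from here, along the middle means x = 0
- blank1: plain rectangular slab of dark grey slate with a smooth flat top, 72 (its x) x 50 (its y) x 20 mm high; origin at the centre of its underside, z up. Two or three such blanks are present, all alike
- blank2: plain rectangular slab of dark grey slate with a smooth flat top, 72 (its x) x 50 (its y) x 20 mm high; origin at the centre of its underside, z up. Two or three such blanks are present, all alike
- blank3: plain rectangular slab of dark grey slate with a smooth flat top, 72 (its x) x 50 (its y) x 20 mm high; origin at the centre of its underside, z up. Two or three such blanks are present, all alike
- sheet: flat stiff white-faced separator sheet, 136 (its x) x 60 (its y) x 8 mm thick, lying on the bench in front of the stand; origin at the centre of its underside, z up
- inkstone1: finished inkstone: dark slate block with a sunken well in its top surrounded by a 5 mm rim, 60 (its x) x 46 (its y) x 20 mm high overall; origin at the centre of its underside, z up. One or two are present, all alike; either end may lead
- inkstone2: finished inkstone: dark slate block with a sunken well in its top surrounded by a 5 mm rim, 60 (its x) x 46 (its y) x 20 mm high overall; origin at the centre of its underside, z up. One or two are present, all alike; either end may lead
- chip1: offcut: small slate chip 50 (its x) x 26 (its y) x 12 mm high, lying on the stand at the start; origin at the centre of its underside, z up
- chip2: offcut: small slate chip 50 (its x) x 26 (its y) x 12 mm high, lying on the stand at the start; origin at the centre of its underside, z up
- scraptray_in (a point): centre of the inner floor of the scrap tray, a fixed open aluminium tray 120 (its x) x 140 (its y) x 35 mm high with 4 mm walls and floor, standing on the bench; axes along the tray's sides, z up
- whetstone: bystander: reddish whetstone bar 85 x 32 x 18 mm lying on the bench; origin at the centre of its underside; leave it alone
- disc: bystander: flat steel grinding disc, 100 mm across, 4 mm thick; origin at the centre of its underside; leave it alone
- tin: bystander: aluminium tin 68 mm across, 90 mm high, tools standing in it to 150 mm; origin at the centre of its underside; leave it alone
- carving: bystander: round carved inkstone 110 mm across, 24 mm high; origin at the centre of its underside; leave it alone

How it is judged:
By the outcome, as a careful person would: the job done as asked, in the order asked, and still so for the second after the job is handed in, with the robot touching nothing.
Of blank1, blank2, blank3 only 2 to 3 are there at a start; the rules pass over those that are not, and their reading is None.
Of inkstone1, inkstone2 only 1 to 2 are there at a start; the rules pass over those that are not, and their reading is None.
At some moment in a run one of blank1, blank2, blank3, inkstone1, inkstone2 may be knocked a few centimetres aside while the robot is not near it.
It also fails if it takes over 210 s, if anything falls off the work surface, if the arm or the gripper's body presses on something with over 40 N, if the wrist force passes 120 N, or if a joint passes its speed limit or range.

## Working session

There is one attempt and no reset: what is moved stays moved. The work goes in short steps, Python scripts to look and compute and a tool call to move; the robot and the scene stay as the last step left them, time stands still between calls to the robot, and variables do not carry over. Pictures are saved under pics/ and viewed, about 12 in all and at most 16, crops included, and the job is handed in when it is done.

Besides the shell and the picture viewer there is one more tool, called after "Request:" as name([rows], argument=value, ...), one row to a line, values as JSON. arm_command: Moves the arm, as the interface text tells. Its arguments: {"type":"object","properties":{"steps":{"type":"array"},"squeeze":{"type":"number"}},"required":["steps"]}

```bash
ls; mkdir -p pics; cat > h.py <<'E'
import numpy as np,cv2
from scipy.spatial.transform import Rotation as R
from workcell import robot
def cam(n):
    im=robot.get_image(n); return im
def f_of(im): return im["pixels"].shape[0]/2/np.tan(np.radians(im["fov_y"])/2)
def Rm(im):
    r=np.array(im["rotation"],float)
    return r if r.shape==(3,3) else R.from_rotvec(r).as_matrix()
def w2p(im,P):
    p=(np.atleast_2d(P)-np.array(im["xyz"]))@Rm(im); f=f_of(im)
    return np.c_[im["cx"]+f*p[:,0]/-p[:,2], im["cy"]-f*p[:,1]/-p[:,2]]
def p2w(im,uv,z):
    uv=np.atleast_2d(uv).astype(float); f=f_of(im)
    d=np.c_[(uv[:,0]-im["cx"])/f,-(uv[:,1]-im["cy"])/f,-np.ones(len(uv))]@Rm(im).T
    o=np.array(im["xyz"]); t=(z-o[2])/d[:,2]
    return o+t[:,None]*d
E
python3 - <<'E'
from h import *
for n in("top","scene"):
    im=cam(n); cv2.imwrite(f"pics/{n}0.png",im["pixels"]); print(n,{k:v for k,v in im.items() if k!="pixels"})
    for q in["stop_foot","stand","blank1","sheet","inkstone1","chip1","scraptray_in","whetstone","disc","tin","carving"]:
        print(q,[(round(d["confidence"],2),np.round(d["location"],1).tolist()) for d in robot.place_of(n,q)])
print(robot.tcp_to_grasp,robot.get_state())
E
```

```text
pics
top {'fov_y': 46.92358085965718, 'cx': 246.0828986647554, 'cy': 185.43259578042284, 'xyz': array([ 0.28498275, -0.05307024,  1.41667346]), 'rotation': array([ 0.13970771, -0.1274881 , -1.57098045])}
stop_foot [(0.66, [199.3, 155.6]), (0.57, [255.0, 164.3]), (0.42, [222.6, 211.0])]
stand [(0.84, [233.1, 160.1])]
blank1 [(0.95, [349.7, 224.9]), (0.77, [119.3, 224.8]), (0.59, [165.7, 217.6])]
sheet [(0.93, [218.2, 211.0]), (0.44, [165.6, 216.8])]
inkstone1 [(0.78, [296.7, 215.8]), (0.65, [132.7, 183.4])]
chip1 [(0.71, [255.4, 163.5]), (0.46, [223.2, 156.2])]
scraptray_in [(0.64, [328.1, 176.0])]
whetstone [(0.56, [144.9, 264.2]), (0.34, [312.6, 126.4])]
disc [(0.91, [314.5, 129.8]), (0.71, [253.9, 164.5])]
tin [(0.62, [125.2, 135.8])]
carving [(0.67, [373.4, 145.8])]
scene {'fov_y': 48.26418931421185, 'cx': 255.52720083355842, 'cy': 193.77731534331994, 'xyz': array([ 1.1982305 , -0.06848566,  0.9178892 ]), 'rotation': array([0.54649862, 0.50714777, 1.48216562])}
stop_foot [(0.7, [312.1, 230.2])]
stand [(0.87, [268.0, 237.0])]
blank1 [(0.82, [134.6, 179.8]), (0.76, [391.6, 174.2]), 
[... 408 characters left out ...]
 {'clock': 1.2, 'joint_pos': array([ 1.14880402,  0.33320269,  0.03988177,  1.46539224, -0.01339058,
        1.34330013, -0.05849907]), 'joint_velocities': array([ 0.00029463,  0.00144709, -0.00021904,  0.00043552, -0.00062085,
       -0.00094595, -0.00090252]), 'joint_torque': array([ 5.90014388e-04, -6.56121612e+01,  1.33326083e+00, -4.04060018e+01,
       -5.99155761e-02,  3.51747265e-02,  5.87792283e-05]), 'position': array([ 0.20617849, -0.61640763,  0.2225477 ]), 'tcp_rot': array([-3.10073024e+00, -5.04820764e-01,  6.00519831e-06]), 'force': array([-1.04637196,  0.72992724,  0.12272569]), 'wrist_torque': array([-0.03111475,  0.00376818,  0.03977604]), 'finger_gap': 0.08655930377790587}
```

```bash
python3 -c "
import cv2
for n in('top','scene'):
    a=cv2.imread(f'pics/{n}0.png');cv2.imwrite(f'pics/{n}0b.png',cv2.resize(a,(800,600),interpolation=cv2.INTER_CUBIC))"
```

```text
(no output)
```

View pics/top0b.png

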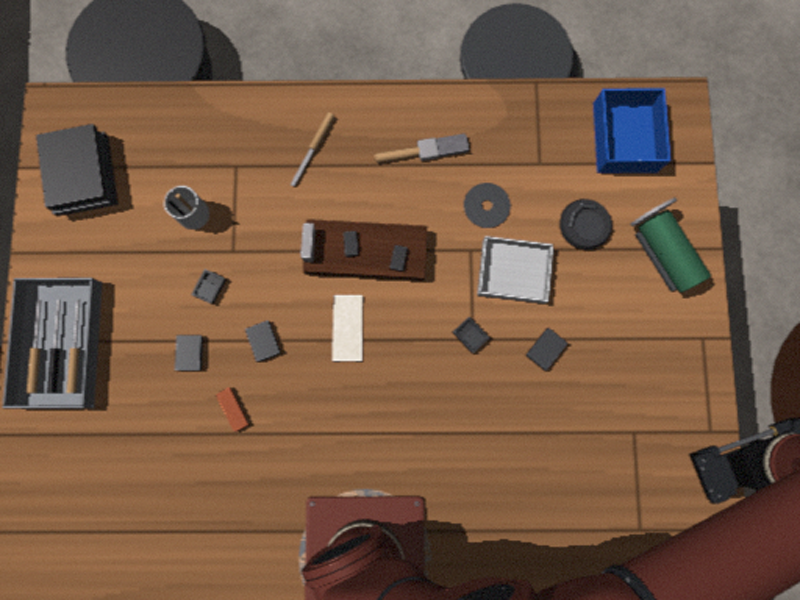

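View pics/scene0b.png

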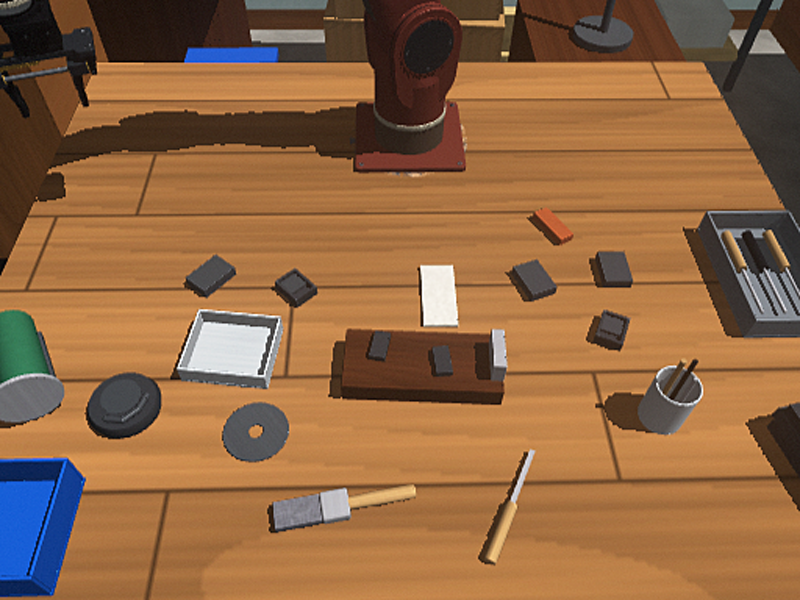

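The top picture shows the stand at about (365,250) in 800-px coordinates, with two chips on it and the stop at its left end. There are three blanks at (190,353), (264,341) and (547,350). The two inkstones are at (210,287) and (471,335), the sheet at (347,328) and the tray at (516,270). The scene view agrees.

```bash
cat >> h.py <<'E'
from scipy.optimize import minimize
DIM=dict(blank1=(.072,.05,.02),inkstone1=(.06,.046,.02),chip1=(.05,.026,.012),sheet=(.136,.06,.008),stand=(.11,.25,.04),scraptray=(.12,.14,.035))
def box(d,x,y,yaw,z=0):
    c=np.array([[sx*d[0]/2,sy*d[1]/2,sz*d[2]] for sx in(-1,1) for sy in(-1,1) for sz in(0,1)])
    r=R.from_euler('z',yaw).as_matrix(); return c@r.T+[x,y,z]
def sil(im,boxes,S,x0,y0,n):
    m=np.zeros(n,np.uint8)
    for b in boxes:
        p=(w2p(im,b)+.5-[x0,y0])*S-.5
        h=cv2.convexHull(np.round(p*16).astype(np.int32)); cv2.fillConvexPoly(m,h,1,shift=4)
    return m
def mask_of(im,q):
    p=im["pixels"].astype(float); b,g,r=p[...,0],p[...,1],p[...,2]; s=p.sum(2)+1
    c=(r-b)/s*3   # chroma: wood about 1, greys about 0
    if q in("sheet","scraptray"): return ((c<.35)&(s>330)).astype(float) if q=="sheet" else (c<.3).astype(float)
    if q=="stand": return (s<210).astype(float)
    return np.clip((.55-c)/.2,0,1)
def fit(im,q,x,y,yaws,z=0,S=4,mk=None,rad=26,w=None):
    d=DIM[q]; m=mask_of(im,q) if mk is None else mk
    u,v=w2p(im,[[x,y,z]])[0].astype(int); x0,y0=u-rad,v-rad
    M=cv2.resize(m[y0:y0+2*rad,x0:x0+2*rad],None,fx=S,fy=S,interpolation=cv2.INTER_LINEAR)
    # keep the blob nearest the centre
    k,l,st,ce=cv2.connectedComponentsWithStats((M>.5).astype(np.uint8))
    if k>1:
        ok=[i for i in range(1,k) if st[i,4]>60]; 
        if ok:
            j=min(ok,key=lambda i:np.hypot(*(ce[i]-rad*S))-.02*st[i,4]**.5); M=np.where(cv2.dilate((l==j).astype(np.uint8),np.ones((5,5)))>0,M,0)
    def cost(p):
        s=sil(im,[box(d,p[0],p[1],p[2],z)],S,x0,y0,M.shape).astype(float); return np.abs(s-M).sum()/s.sum()
    best=None
    for a in yaws:
        r=minimize(cost,[x,y,a],method="Nelder-Mead",options=dict(initial_simplex=[[x,y,a],[x+.012,y,a],[x,y+.012,a],[x,y,a+.3]],xatol=1e-4,fatol=1e-4))
        if best is None or r.fun<best.fun: best=r
    return best.x,best.fun
E
cat > see.py <<'E'
from h import *
import sys
def run(qs,cams=("top","scene"),minc=.4):
    out={}
    for n in cams:
        im=cam(n)
        for q,z in qs:
            for d in robot.place_of(n,q):
                if d["confidence"]<minc: continue
                P=p2w(im,d["location"],z)[0]
                x,c=fit(im,q,P[0],P[1],np.arange(4)*np.pi/4,z)
                print(n,q,round(d["confidence"],2),np.round(P[:2],3),"fit",np.round(x[:2],4),"yaw",round((np.degrees(x[2])+90)%180-90,1),"cost",round(c,3))
if __name__=="__main__": run([(a.split(":")[0],float((a.split(":")+["0"])[1])) for a in sys.argv[1:]])
E
python3 see.py blank1 inkstone1 sheet
python3 - <<'E'
from h import *
for n in("top","scene"):
    im=cam(n)
    for q,z in(("stand",0),("stop_foot",.04),("scraptray_in",.004),("chip1",.04),("tin",0),("whetstone",0)):
        print(n,q,[(round(d["confidence"],2),np.round(p2w(im,d["location"],z)[0,:2],3).tolist()) for d in robot.place_of(n,q)])
im=cam("top");p=im["pixels"]
v=p[130:190,185:285]; a=cv2.resize(v,None,fx=8,fy=8,interpolation=cv2.INTER_NEAREST); cv2.imwrite("pics/stand1.png",a)
E
```

```text
top blank1 0.67 [0.4   0.358] fit [0.4003 0.3584] yaw -0.3 cost 0.076
top blank1 0.57 [ 0.399 -0.371] fit [ 0.4035 -0.3707] yaw -39.8 cost 0.076
top blank1 0.57 [0.42  0.222] fit [0.4223 0.2076] yaw 20.8 cost 0.075
top inkstone1 0.86 [ 0.438 -0.212] fit [ 0.4333 -0.2178] yaw 42.9 cost 0.084
top inkstone1 0.64 [0.534 0.317] fit [0.5361 0.3232] yaw -25.5 cost 0.09
top sheet 0.8 [0.449 0.031] fit [0.4499 0.0355] yaw -0.6 cost 0.05
scene blank1 0.98 [0.422 0.203] fit [0.4207 0.211 ] yaw 18.3 cost 0.196
scene blank1 0.72 [ 0.402 -0.373] fit [ 0.402  -0.3681] yaw -39.4 cost 0.081
scene blank1 0.66 [0.398 0.347] fit [0.3981 0.3616] yaw -3.8 cost 0.208
scene inkstone1 0.91 [ 0.427 -0.212] fit [ 0.4319 -0.2149] yaw 42.1 cost 0.13
scene inkstone1 0.56 [0.528 0.328] fit [0.5275 0.3285] yaw -25.3 cost 0.324
scene sheet 0.74 [0.455 0.037] fit [0.4484 0.037 ] yaw -0.7 cost 0.06
top stand [(0.7, [0.601, -0.006])]
top stop_foot [(0.72, [0.62, 0.096]), (0.53, [0.674, 0.349]), (0.33, [0.616, 0.034])]
top scraptray_in [(0.68, [0.569, -0.313])]
top chip1 [(0.6, [0.593, -0.069]), (0.5, [0.609, 0.038])]
top tin [(0.86, [0.688, 0.357])]
top whetstone [(0.55, [0.278, 0.267]), (0.35, [0.452, 0.032]), (0.33, [0.41, -0.374]), (0.2, [0.704, -0.264])]
scene stand [(0.57, [0.6, -0.004]), (0.16, [0.441, 0.037])]
scene stop_foot [(0.74, [0.558, 0.308]), (0.68, [0.623, 0.099])]
scene scraptray_in []
scene chip1 [(0.75, [0.614, 0.028]), (0.62, [0.593, -0.064]), (0.5, [0.464, -0.207])]
scene tin [(0.7, [0.705, 0.367])]
scene whetstone [(0.69, [0.281, 0.277])]
```

View pics/stand1.png

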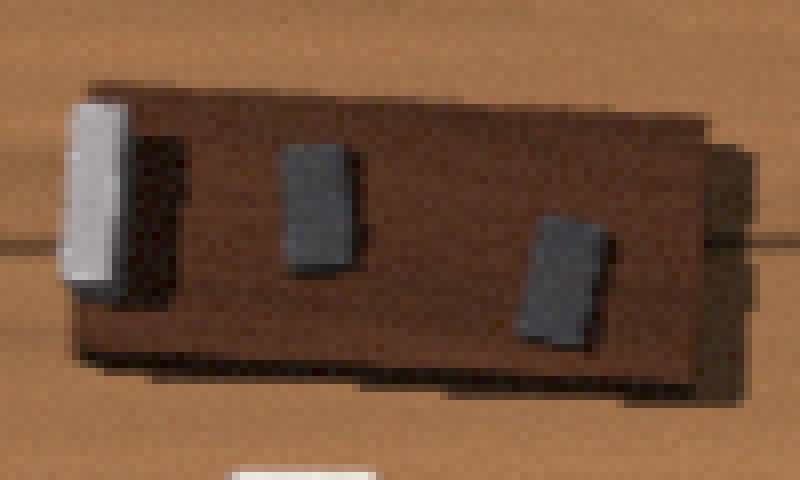

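The enlarged stand crop shows the stop at the left, the two chips at (318,207) and (562,282), and dark shadows on the near and right sides.

```bash
python3 - <<'E'
from h import *
im=cam("top");p=im["pixels"]
def s(x,y): return p[130+y//8,185+x//8].tolist()
print("top",s(450,180),s(220,320),s(640,150),"near side",s(300,365),s(600,385),"shadow",s(730,200),s(730,380),s(160,200),"wood",s(400,50),"stop",s(95,200),"chip",s(320,200))
im2=cam("scene")["pixels"]
cv2.imwrite("pics/stand2.png",cv2.resize(im2[195:270,200:340],None,fx=5.7,fy=5.7,interpolation=cv2.INTER_NEAREST))
E
```

```text
top [33, 49, 82] [28, 45, 80] [35, 49, 78] near side [22, 25, 38] [12, 16, 28] shadow [31, 43, 58] [29, 43, 60] [7, 20, 32] wood [79, 116, 165] stop [162, 158, 163] chip [68, 67, 68]
```

View pics/stand2.png

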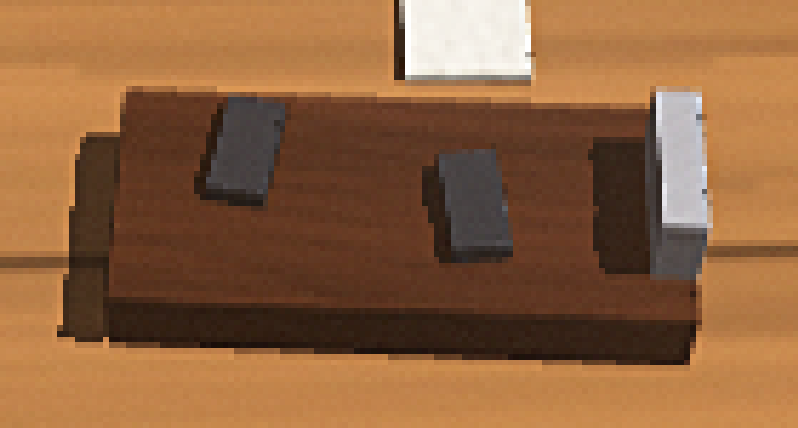

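```bash
cat > stand.py <<'E'
from h import *
def fitpoly(im,M,dim,x,y,z,yaw,S=4,rad=60):
    u,v=w2p(im,[[x,y,z]])[0].astype(int); x0,y0=u-rad,v-rad
    M=cv2.resize(M[y0:y0+2*rad,x0:x0+2*rad].astype(np.float32),None,fx=S,fy=S,interpolation=cv2.INTER_LINEAR)
    k,l,st,ce=cv2.connectedComponentsWithStats((M>.5).astype(np.uint8)); j=1+np.argmax(st[1:,4])
    m=(l==j).astype(np.uint8)
    m=cv2.morphologyEx(m,cv2.MORPH_OPEN,np.ones((9,9)))
    pts=cv2.findNonZero(m); H=np.zeros_like(m); cv2.fillConvexPoly(H,cv2.convexHull(pts),1)
    d=(dim[0],dim[1],0)
    def cost(p):
        s=sil(im,[box(d,p[0],p[1],p[2],z)],S,x0,y0,H.shape).astype(float); return np.abs(s-H).sum()/s.sum()
    r=minimize(cost,[x,y,yaw],method="Nelder-Mead",options=dict(initial_simplex=[[x,y,yaw],[x+.01,y,yaw],[x,y+.01,yaw],[x,y,yaw+.1]],xatol=1e-5,fatol=1e-5))
    return r.x,r.fun
for n in("top","scene"):
    im=cam(n); p=im["pixels"].astype(float); s=p.sum(2)+1
    bl=cv2.GaussianBlur(p,(0,0),.6); rf=bl[...,2]/(bl.sum(2)+1)
    r=(rf>.472 if n=="top" else (rf>.47))&(s<235)
    X,c=fitpoly(im,r,(.11,.25),.601,-.005,.04,-.05)
    foot=X[:2]+R.from_euler('z',X[2]).as_matrix()[:2,:2]@[0,.105]
    print(n,"stand",np.round(X[:2],4),np.round(np.degrees(X[2]),2),c,"foot",np.round(foot,4))
    g=((p[...,2]-p[...,0])/s*3<.3)&(s>400)
    X,c=fitpoly(im,g,(.07,.02),.62,.11,.08,-.05,rad=16)
    foot=X[:2]+R.from_euler('z',X[2]).as_matrix()[:2,:2]@[0,-.01]
    print(n,"stop",np.round(X[:2],4),np.round(np.degrees(X[2]),2),c,"foot",np.round(foot,4))
E
python3 stand.py; python3 see.py chip1:.04
python3 -c "
from h import *
im=cam('top')
for q in ['chip1','scraptray','stop']:pass
s=robot.get_state();print(R.from_rotvec(s['tcp_rot']).as_matrix().round(3))"
```

```text
top stand [ 0.6041 -0.0048] -3.38 0.08373390859849462 foot [0.6103 0.1001]
top stop [0.6161 0.1135] -4.13 0.08126315789473684 foot [0.6154 0.1035]
scene stand [ 0.6304 -0.015 ] -3.49 0.2048086606243706 foot [0.6368 0.0898]
scene stop [0.6167 0.1138] -4.71 0.05067064083457526 foot [0.6159 0.1038]
top chip1 0.66 [0.609 0.037] fit [0.617  0.0267] yaw 3.3 cost 0.132
top chip1 0.4 [ 0.591 -0.062] fit [ 0.5869 -0.0703] yaw -13.2 cost 0.158
scene chip1 0.77 [0.616 0.032] fit [0.6158 0.0292] yaw 3.5 cost 0.134
[[ 0.948  0.317 -0.   ]
 [ 0.317 -0.948  0.   ]
 [-0.    -0.    -1.   ]]
```

```bash
python3 - <<'E'
from h import *
from scipy.optimize import least_squares
for n,off,k,c in(("top",(185,130),8,{(1,1):(90,90),(1,-1):(707,119),(-1,-1):(693,384),(-1,1):(78,353)}),("scene",(200,195),5.7,{(-1,-1):(124,89),(1,-1):(108,300),(1,1):(699,320)})):
    im=cam(n)
    loc=np.array([[a*.055,b*.125] for a,b in c]); W=p2w(im,[[v[0]/k-.5+off[0],v[1]/k-.5+off[1]] for v in c.values()],.04)[:,:2]
    f=lambda p:((loc@np.array([[np.cos(p[2]),np.sin(p[2])],[-np.sin(p[2]),np.cos(p[2])]])+p[:2])-W).ravel()
    r=least_squares(f,[.6,0,0]); x=r.x
    print(n,x[:2].round(4),np.degrees(x[2]).round(2),(r.fun*1000).round(1),"foot",(x[:2]+.105*np.array([-np.sin(x[2]),np.cos(x[2])])).round(4))
    # overlay for later
E
```

```text
top [ 0.6073 -0.0028] -3.09 [ 1.   0.5  0.9 -1.4 -0.8 -2.5 -1.1  3.3] foot [0.613  0.1021]
scene [ 6.092e-01 -6.000e-04] -3.34 [-0.1  0.3  0.1 -1.6 -0.   1.4] foot [0.6153 0.1043]
```

Request:
arm_command([
  {"dp": [0.54, 0.78, 0], "turn": -0.377, "fingers": 60},
  {"dp": [0.54, 0.78, 0], "turn": -0.377, "fingers": 60},
  {"dp": [0.54, 0.78, 0], "turn": -0.377, "fingers": 60},
  {"dp": [0.54, 0.78, 0], "turn": -0.377, "fingers": 60},
  {"dp": [0.54, 0.78, 0], "turn": -0.377, "fingers": 60},
  {"dp": [0.54, 0.78, 0], "turn": -0.377, "fingers": 60},
  {"dp": [0.54, 0.78, 0], "turn": -0.377, "fingers": 60},
  {"dp": [0.54, 0.78, 0], "turn": -0.377, "fingers": 60},
  {"dp": [0.54, 0.78, 0], "turn": -0.377, "fingers": 60},
  {"dp": [0.54, 0.78, 0], "turn": -0.377, "fingers": 60},
  {"dp": [0.54, 0.78, -0.4], "turn": -0.377, "fingers": 60},
  {"dp": [0.54, 0.78, -0.5], "turn": -0.377, "fingers": 60},
  {"dp": [0.54, 0.78, -0.6], "turn": -0.377, "fingers": 60},
  {"dp": [0.54, 0.78, -0.6], "turn": -0.377, "fingers": 60},
  {"dp": [0, 0, 0], "turn": 0, "fingers": 60},
])

```text
clock: 4.4
position: [0.5759, -0.0755, 0.1225]
tcp_rot: [-3.118, 0.35, 0.007]
force: [-0.0, 0.0, -0.7]
finger_gap: 0.0596
```

```bash
cat > st.py <<'E'
from h import *
def st():
    s=robot.get_state(); m=R.from_rotvec(s["tcp_rot"]).as_matrix(); print("t",round(s["clock"],2),"tcp",s["position"].round(4),"jaw",round(np.degrees(np.arctan2(m[1,1],m[0,1]))%180,2),"tilt",m[2,2].round(4),"F",s["force"].round(1),"gap",s["finger_gap"].round(4),"q",s["joint_pos"].round(2)); return s
if __name__=="__main__": st()
E
python3 st.py; python3 - <<'E'
from h import *
for n in("top","scene"):
    im=cam(n); cv2.imwrite(f"pics/{n}1.png",cv2.resize(im["pixels"][120:290] if n=="scene" else im["pixels"][100:270],None,fx=1.56,fy=1.56))
    P=np.array(robot.get_state()["position"]); print(n,w2p(im,[P]))
im=cam("top"); print([(d["confidence"],p2w(im,d["location"],.004)) for d in robot.place_of("top","scraptray_in")])
m=mask_of(im,"scraptray"); print(fit(im,"scraptray",.56,-.31,[-.1,.1],rad=36))
im=cam("scene"); print(fit(im,"scraptray",.56,-.31,[-.1,.1],rad=40))
E
```

```text
top [[257.87014903 162.76635352]]
scene [[236.80010594 197.93800767]]
[(0.71, array([[ 0.56954892, -0.30937113,  0.004     ]]))]
(array([ 0.56607698, -0.31020747, -0.1317376 ]), np.float64(0.034393468357547405))
(array([ 0.56556297, -0.30871864, -0.12778034]), np.float64(0.03215555737003334))Traceback (most recent call last):
  File "st.py", line 4, in <module>
    if __name__=="__main__": st()
                             ~~^^
  File "st.py", line 3, in st
    s=robot.get_state(); m=R.from_rotvec(s["tcp_rot"]).as_matrix(); print("t",round(s["clock"],2),"tcp",s["position"].round(4),"jaw",round(np.degrees(np.arctan2(m[1,1],m[0,1]))%180,2),"tilt",m[2,2].round(4),"F",s["force"].round(1),"gap",s["finger_gap"].round(4),"q",s["joint_pos"].round(2)); return s
                                                                                                                                                                                                                                             ^^^^^^^^^^^^^^^^^^^^^
AttributeError: 'float' object has no attribute 'round'
```

View pics/scene1.png

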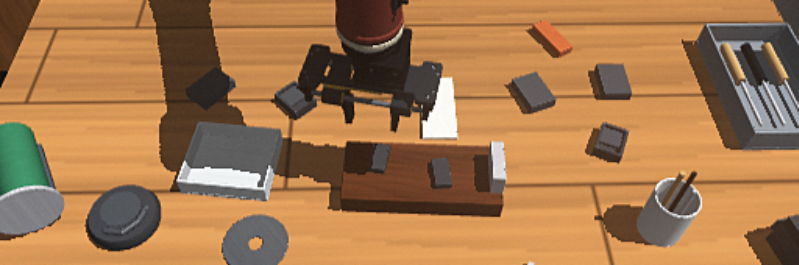

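The scene picture shows the gripper above the chip at (380,157), with its finger tips at about (348,122) and (395,130). That matches the projected TCP.

```bash
sed -i 's/s\["finger_gap"\].round(4)/round(s["finger_gap"],4)/' st.py; python3 st.py; python3 - <<'E'
from h import *
im=cam("scene"); print(p2w(im,[245/5.7-.5+200,147/5.7-.5+195],.052),fit(im,"chip1",.589,-.07,[-.2,0],.04,rad=14))
im=cam("top"); print(p2w(im,[565/8-.5+185,280/8-.5+130],.052))
E
```

```text
t 4.65 tcp [ 0.5757 -0.0842  0.1272] jaw 76.73 tilt -1.0 F [-0.3 -0.5 -0.2] gap 0.06 q [ 0.39  0.29 -0.37  1.74  0.12  1.13 -1.83]
[[ 0.58814742 -0.06880767  0.052     ]] (array([ 0.58586381, -0.0684728 , -0.21852928]), np.float64(0.11906808524784762))
[[ 0.58618881 -0.07163652  0.052     ]]
```

Request:
arm_command([
  {"dp": [0.226, 0.284, 0], "turn": 0, "fingers": 60},
  {"dp": [0, 0, -0.7], "turn": 0, "fingers": 60},
  {"dp": [0, 0, 0], "turn": 0, "fingers": 60},
  {"dp": [0, 0, 0], "turn": 0, "fingers": 60},
])

```text
clock: 5.15
position: [0.5863, -0.0694, 0.0916]
tcp_rot: [3.12, -0.362, -0.002]
force: [-0.8, 0.6, -0.2]
finger_gap: 0.0601
```

```bash
python3 st.py
```

```text
t 5.15 tcp [ 0.5863 -0.0694  0.0916] jaw 76.76 tilt -1.0 F [-0.8  0.6 -0.2] gap 0.0601 q [ 0.36  0.34 -0.38  1.75  0.14  1.08 -1.87]
```

Request:
arm_command([
  {"dp": [0, 0, -0.5], "turn": 0, "fingers": 60},
  {"dp": [0, 0, -0.45], "turn": 0, "fingers": 60},
  {"dp": [0, 0, 0], "turn": 0, "fingers": 60},
  {"dp": [0, 0, 0], "turn": 0, "fingers": 10},
  {"dp": [0, 0, 0], "turn": 0, "fingers": 10},
  {"dp": [0, 0, 0], "turn": 0, "fingers": 10},
  {"dp": [0, 0, 0], "turn": 0, "fingers": 10},
  {"dp": [0, 0, 0], "turn": 0, "fingers": 10},
  {"dp": [0, 0, 0.6], "turn": 0, "fingers": 10},
  {"dp": [0, 0, 1], "turn": 0, "fingers": 10},
  {"dp": [0, 0, 0], "turn": 0, "fingers": 10},
], squeeze=25)

```text
clock: 6.25
position: [0.5908, -0.0684, 0.1306]
tcp_rot: [-3.121, 0.36, -0.016]
force: [1.0, 0.3, -1.0]
finger_gap: 0.0255
```

```bash
python3 st.py
```

```text
t 6.25 tcp [ 0.5908 -0.0684  0.1306] jaw 76.83 tilt -1.0 F [ 1.   0.3 -1. ] gap 0.0255 q [ 0.36  0.31 -0.38  1.71  0.13  1.14 -1.86]
```

Request:
arm_command([
  {"dp": [-0.08, -0.9, 0], "turn": 0, "fingers": 10},
  {"dp": [-0.08, -0.9, 0], "turn": 0, "fingers": 10},
  {"dp": [-0.08, -0.9, 0], "turn": 0, "fingers": 10},
  {"dp": [-0.08, -0.9, 0], "turn": 0, "fingers": 10},
  {"dp": [-0.08, -0.9, 0], "turn": 0, "fingers": 10},
  {"dp": [-0.08, -0.9, 0], "turn": 0, "fingers": 10},
  {"dp": [0, 0, 0], "turn": 0, "fingers": 10},
  {"dp": [0, 0, -0.7], "turn": 0, "fingers": 10},
  {"dp": [0, 0, -0.7], "turn": 0, "fingers": 10},
  {"dp": [0, 0, -0.7], "turn": 0, "fingers": 10},
  {"dp": [0, 0, 0], "turn": 0, "fingers": 10},
])

```text
clock: 7.35
position: [0.5597, -0.3365, 0.0138]
tcp_rot: [-3.117, 0.36, 0.012]
force: [-1.4, 0.0, -1.3]
finger_gap: 0.0253
```

```bash
python3 st.py
```

```text
t 7.35 tcp [ 0.5597 -0.3365  0.0138] jaw 76.84 tilt -1.0 F [-1.4  0.  -1.3] gap 0.0253 q [ 0.66  0.53 -0.24  1.64  0.14  0.99 -1.43]
```

Request:
arm_command([
  {"dp": [0, 0, 0], "turn": 0, "fingers": 44},
  {"dp": [0, 0, 0], "turn": 0, "fingers": 44},
  {"dp": [0, 0, 0], "turn": 0, "fingers": 44},
  {"dp": [0, 0, 1], "turn": 0, "fingers": 44},
  {"dp": [0, 0, 1], "turn": 0, "fingers": 44},
  {"dp": [0.136, 0.918, 0], "turn": 0.4, "fingers": 60},
  {"dp": [0.136, 0.918, 0], "turn": 0.4, "fingers": 60},
  {"dp": [0.136, 0.918, 0], "turn": 0.4, "fingers": 60},
  {"dp": [0.136, 0.918, 0], "turn": 0.4, "fingers": 60},
  {"dp": [0.136, 0.918, 0], "turn": 0.4, "fingers": 60},
  {"dp": [0.136, 0.918, 0], "turn": 0.4, "fingers": 60},
  {"dp": [0.136, 0.918, 0], "turn": 0.37, "fingers": 60},
  {"dp": [0.136, 0.918, 0], "turn": 0, "fingers": 60},
  {"dp": [0, 0, 0], "turn": 0, "fingers": 60},
  {"dp": [0, 0, 0], "turn": 0, "fingers": 60},
  {"dp": [0, 0, 0], "turn": 0, "fingers": 60},
])

```text
clock: 8.95
position: [0.6177, 0.0272, 0.1197]
tcp_rot: [3.139, 0.092, 0.002]
force: [0.8, 0.7, -0.1]
finger_gap: 0.06
```

```bash
python3 st.py; python3 - <<'E'
from h import *
im=cam("scene");print(fit(im,"chip1",.616,.028,[-.1,.1],.04,rad=14))
cv2.imwrite("pics/s2.png",cv2.resize(im["pixels"][150:280,80:360],None,fx=2.8,fy=2.8))
E
```

```text
t 8.95 tcp [0.6177 0.0272 0.1197] jaw 93.36 tilt -1.0 F [ 0.8  0.7 -0.1] gap 0.06 q [ 0.25  0.38 -0.45  1.65  0.18  1.15 -1.76]
(array([0.61598585, 0.02921517, 0.07187205]), np.float64(0.15960787468066134))
```

View pics/s2.png

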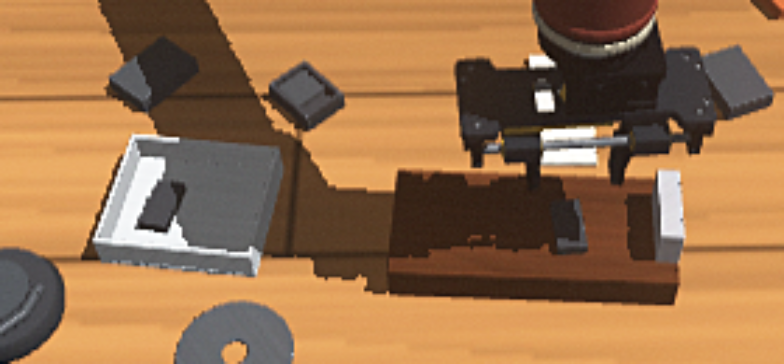

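The first chip is in the tray at (160,205). The second is still at (570,220) and the gripper is above it.

Request:
arm_command([
  {"dp": [0, 0, -0.8], "turn": 0, "fingers": 60},
  {"dp": [0, 0, -0.72], "turn": 0, "fingers": 60},
  {"dp": [0, 0, 0], "turn": 0, "fingers": 60},
  {"dp": [0, 0, 0], "turn": 0, "fingers": 10},
  {"dp": [0, 0, 0], "turn": 0, "fingers": 10},
  {"dp": [0, 0, 0], "turn": 0, "fingers": 10},
  {"dp": [0, 0, 0], "turn": 0, "fingers": 10},
  {"dp": [0, 0, 0], "turn": 0, "fingers": 10},
  {"dp": [0, 0, 0.6], "turn": 0, "fingers": 10},
  {"dp": [0, 0, 1], "turn": 0, "fingers": 10},
  {"dp": [-0.13, -0.88, 0], "turn": -0.24, "fingers": 10},
  {"dp": [-0.13, -0.88, 0], "turn": -0.24, "fingers": 10},
  {"dp": [-0.13, -0.88, 0], "turn": -0.24, "fingers": 10},
  {"dp": [-0.13, -0.88, 0], "turn": -0.24, "fingers": 10},
  {"dp": [-0.13, -0.88, 0], "turn": -0.24, "fingers": 10},
  {"dp": [-0.13, -0.88, 0], "turn": -0.24, "fingers": 10},
  {"dp": [-0.13, -0.88, 0], "turn": -0.24, "fingers": 10},
  {"dp": [0, 0, 0], "turn": 0, "fingers": 10},
  {"dp": [0, 0, 0], "turn": 0, "fingers": 10},
])

```text
clock: 10.9
position: [0.5713, -0.2805, 0.1226]
tcp_rot: [-3.136, 0.186, 0.001]
force: [0.3, 1.4, 0.3]
finger_gap: 0.0258
```

```bash
python3 st.py
```

```text
t 10.9 tcp [ 0.5713 -0.2805  0.1226] jaw 83.22 tilt -1.0 F [0.3 1.4 0.3] gap 0.0258 q [ 0.62  0.39 -0.3   1.61  0.12  1.16 -1.39]
```

Request:
arm_command([
  {"dp": [0, -0.12, -0.7], "turn": 0, "fingers": 10},
  {"dp": [0, 0, -0.7], "turn": 0, "fingers": 10},
  {"dp": [0, 0, -0.66], "turn": 0, "fingers": 10},
  {"dp": [0, 0, 0], "turn": 0, "fingers": 10},
  {"dp": [0, 0, 0], "turn": 0, "fingers": 36},
  {"dp": [0, 0, 0], "turn": 0, "fingers": 36},
  {"dp": [0, 0, 0.9], "turn": 0, "fingers": 36},
  {"dp": [0, 0, 0.9], "turn": 0, "fingers": 36},
  {"dp": [-0.562, -0.277, 0], "turn": -0.91, "fingers": 80},
  {"dp": [-0.562, -0.277, 0], "turn": -0.91, "fingers": 80},
  {"dp": [-0.562, -0.277, 0], "turn": -0.91, "fingers": 80},
  {"dp": [-0.562, -0.277, 0], "turn": -0.91, "fingers": 80},
  {"dp": [-0.562, -0.277, 0], "turn": -0.91, "fingers": 80},
  {"dp": [-0.562, -0.277, 0], "turn": -0.91, "fingers": 80},
  {"dp": [0, 0, 0], "turn": 0, "fingers": 80},
  {"dp": [0, 0, 0], "turn": 0, "fingers": 80},
])

```text
clock: 12.5
position: [0.404, -0.3691, 0.112]
tcp_rot: [2.957, -1.059, 0.005]
force: [1.3, 0.6, -0.5]
finger_gap: 0.0792
```

```bash
python3 st.py; python3 - <<'E'
from h import *
im=cam("scene");print(fit(im,"blank1",.4025,-.369,[-.7],rad=26))
cv2.imwrite("pics/s3.png",cv2.resize(im["pixels"][130:280,40:360],None,fx=2.5,fy=2.5))
E
```

```text
t 12.5 tcp [ 0.404  -0.3691  0.112 ] jaw 50.6 tilt -1.0 F [ 1.3  0.6 -0.5] gap 0.0792 q [ 0.79  0.22 -0.15  1.85  0.04  1.07 -1.63]
(array([ 0.40215086, -0.36794388, -0.68347312]), np.float64(0.08385330646920443))
```

View pics/s3.png

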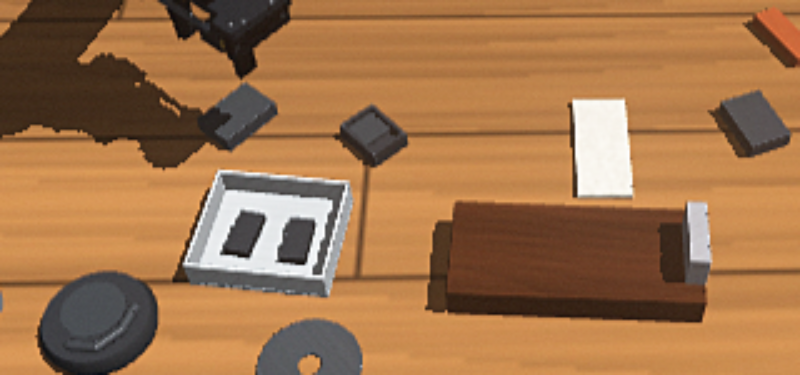

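Both chips lie in the tray at (245,235) and (297,240). The stand is clear, and the blank at (240,115) agrees with the fit.

Request:
arm_command([
  {"dp": [-0.03, 0, -0.7], "turn": 0, "fingers": 80},
  {"dp": [0, 0, -0.7], "turn": 0, "fingers": 80},
  {"dp": [0, 0, -0.7], "turn": 0, "fingers": 80},
  {"dp": [0, 0, 0], "turn": 0, "fingers": 80},
  {"dp": [0, 0, 0], "turn": 0, "fingers": 40},
  {"dp": [0, 0, 0], "turn": 0, "fingers": 40},
  {"dp": [0, 0, 0], "turn": 0, "fingers": 40},
  {"dp": [0, 0, 0], "turn": 0, "fingers": 40},
  {"dp": [0, 0, 0], "turn": 0, "fingers": 40},
  {"dp": [0, 0, 0.6], "turn": 0, "fingers": 40},
  {"dp": [0, 0, 1], "turn": 0, "fingers": 40},
  {"dp": [0, 0, 0.7], "turn": 0, "fingers": 40},
  {"dp": [0, 0, 0], "turn": 0, "fingers": 40},
], squeeze=40)

```text
clock: 13.85
position: [0.4042, -0.3704, 0.1253]
tcp_rot: [2.955, -1.058, 0.013]
force: [-0.1, -0.7, -1.5]
finger_gap: 0.0497
```

Request:
arm_command([
  {"dp": [0.198, 0.402, 0], "turn": 1, "fingers": 40},
  {"dp": [0.198, 0.402, 0], "turn": 1, "fingers": 40},
  {"dp": [0.198, 0.402, 0], "turn": 1, "fingers": 40},
  {"dp": [0.198, 0.402, 0], "turn": 1, "fingers": 40},
  {"dp": [0.198, 0.402, 0], "turn": 1, "fingers": 40},
  {"dp": [0.198, 0.402, 0], "turn": 1, "fingers": 40},
  {"dp": [0.198, 0.402, 0], "turn": 1, "fingers": 40},
  {"dp": [0.198, 0.402, 0], "turn": 1, "fingers": 40},
  {"dp": [0.198, 0.402, 0], "turn": 1, "fingers": 40},
  {"dp": [0.198, 0.402, 0], "turn": 1, "fingers": 40},
  {"dp": [0.198, 0.402, 0], "turn": 1, "fingers": 40},
  {"dp": [0.198, 0.402, 0], "turn": 1, "fingers": 40},
  {"dp": [0.198, 0.402, 0], "turn": 1, "fingers": 40},
  {"dp": [0.198, 0.402, 0], "turn": 1, "fingers": 40},
  {"dp": [0.198, 0.402, 0], "turn": 1, "fingers": 40},
  {"dp": [0.198, 0.402, 0], "turn": 1, "fingers": 40},
  {"dp": [0.198, 0.402, 0], "turn": 1, "fingers": 40},
  {"dp": [0.198, 0.402, 0], "turn": 1, "fingers": 40},
  {"dp": [0.198, 0.402, 0], "turn": 1, "fingers": 40},
  {"dp": [0.198, 0.402, 0], "turn": 1, "fingers": 40},
])

```text
clock: 15.85
position: [0.5995, 0.0343, 0.1188]
tcp_rot: [-2.391, -2.036, 0.002]
force: [1.0, -0.9, -1.8]
finger_gap: 0.0496
```

Request:
arm_command([
  {"dp": [0.198, 0.402, 0], "turn": 1, "fingers": 40},
  {"dp": [0, 0, 0], "turn": 0, "fingers": 40},
  {"dp": [0, 0, 0], "turn": 0, "fingers": 40},
])

```text
clock: 16.15
position: [0.609, 0.0538, 0.1188]
tcp_rot: [-2.286, -2.153, 0.002]
force: [-0.2, -0.2, -1.8]
finger_gap: 0.0498
```

```bash
python3 st.py;  python3 see.py blank1 inkstone1; python3 stand.py
```

```text
t 16.15 tcp [0.609  0.0538 0.1188] jaw 176.57 tilt -1.0 F [-0.2 -0.2 -1.8] gap 0.0498 q [ 0.37  0.41 -0.66  1.66  0.27  1.17 -0.42]
top blank1 0.76 [0.395 0.352] fit [0.4001 0.3584] yaw -0.0 cost 0.075
top blank1 0.63 [0.427 0.218] fit [0.4222 0.2074] yaw 21.0 cost 0.071
top inkstone1 0.83 [0.534 0.322] fit [0.5365 0.3229] yaw -25.3 cost 0.089
top inkstone1 0.57 [ 0.449 -0.219] fit [ 0.4328 -0.2177] yaw 42.5 cost 0.088
scene blank1 0.9 [0.407 0.35 ] fit [0.3981 0.3618] yaw -3.8 cost 0.2
scene inkstone1 0.89 [0.53 0.33] fit [0.5291 0.3279] yaw -25.7 cost 0.329
scene inkstone1 0.57 [ 0.426 -0.212] fit [ 0.4321 -0.2151] yaw 43.8 cost 0.121
top stand [ 0.5927 -0.0328] -69.79 0.739324796274738 foot [0.6912 0.0034]
top stop [0.5621 0.1196] 5.96 0.6259977194982896 foot [0.5631 0.1096]
scene stand [ 0.6351 -0.035 ] -15.93 0.32292707688891004 foot [0.6639 0.066 ]
scene stop [0.6309 0.1137] -4.6 0.3186544342507645 foot [0.6301 0.1037]
```

Request:
arm_command([
  {"dp": [0.06, 0, -0.6], "turn": -0.02, "fingers": 40},
  {"dp": [0, 0, -0.6], "turn": 0, "fingers": 40},
  {"dp": [0, 0, -0.2], "turn": 0, "fingers": 40},
  {"dp": [0, 0, 0], "turn": 0, "fingers": 40},
  {"dp": [0, 0, 0], "turn": 0, "fingers": 40},
])

```text
clock: 17.05
position: [0.6133, 0.054, 0.051]
tcp_rot: [2.288, 2.152, 0.002]
force: [0.4, 0.0, -1.2]
finger_gap: 0.0496
```

```bash
python3 st.py; python3 - <<'E'
from h import *
im=cam("scene")
cv2.imwrite("pics/s4.png",cv2.resize(im["pixels"][185:275,200:345],None,fx=5.5,fy=5.5))
E
```

```text
t 17.05 tcp [0.6133 0.054  0.051 ] jaw 176.49 tilt -1.0 F [ 0.4  0.  -1.2] gap 0.0496 q [ 0.34  0.49 -0.64  1.71  0.33  1.05 -0.46]
```

View pics/s4.png

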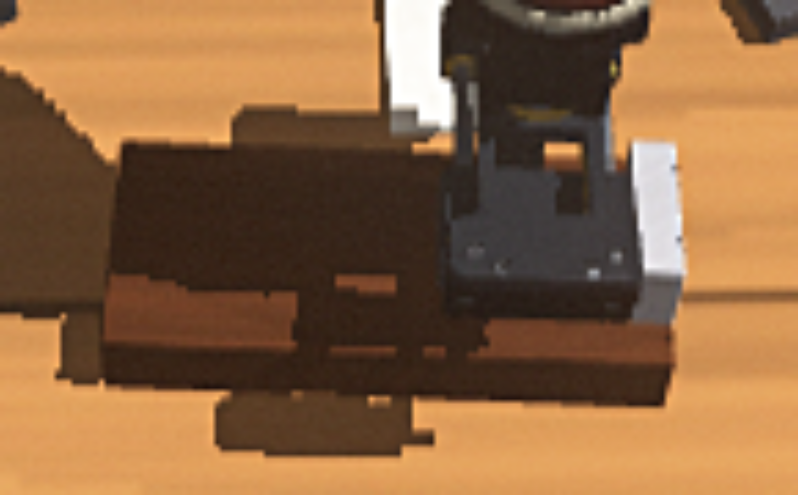

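The picture shows the gripper lowering the blank just short of the stop. No contact yet.

Request:
arm_command([
  {"dp": [-0.02, 0, -0.07], "turn": 0.03, "fingers": 40},
  {"dp": [0, 0, -0.06], "turn": 0, "fingers": 40},
  {"dp": [0, 0, 0], "turn": 0, "fingers": 40},
  {"dp": [0.006, 0.1, 0], "turn": 0, "fingers": 40},
  {"dp": [0.006, 0.1, 0], "turn": 0, "fingers": 40},
  {"dp": [0, 0, 0], "turn": 0, "fingers": 40},
  {"dp": [0, 0, 0], "turn": 0, "fingers": 40},
])

```text
clock: 17.8
position: [0.614, 0.0631, 0.0454]
tcp_rot: [2.283, 2.153, 0.003]
force: [-0.7, -2.5, 9.5]
finger_gap: 0.0496
```

```bash
python3 st.py
```

```text
t 17.8 tcp [0.614  0.0631 0.0454] jaw 176.63 tilt -1.0 F [-0.7 -2.5  9.5] gap 0.0496 q [ 0.32  0.5  -0.64  1.71  0.34  1.04 -0.48]
```

Request:
arm_command([
  {"dp": [-0.02, 0.04, 0.01], "turn": 0, "fingers": 40},
  {"dp": [0, 0.03, 0], "turn": 0, "fingers": 40},
  {"dp": [0, 0.03, 0], "turn": 0, "fingers": 40},
  {"dp": [0, 0, 0], "turn": 0, "fingers": 40},
])

```text
clock: 18.2
position: [0.6126, 0.0658, 0.0454]
tcp_rot: [2.284, 2.15, -0.001]
force: [-0.6, -8.9, 11.2]
finger_gap: 0.0499
```

Request:
arm_command([
  {"dp": [0, 0.03, 0], "turn": 0, "fingers": 40},
  {"dp": [0, 0, 0], "turn": 0, "fingers": 40},
])

```text
clock: 18.4
position: [0.6126, 0.0658, 0.0454]
tcp_rot: [2.285, 2.149, -0.004]
force: [-0.5, -12.4, 12.7]
finger_gap: 0.0496
```

```bash
python3 st.py
```

```text
t 18.4 tcp [0.6126 0.0658 0.0454] jaw 176.48 tilt -1.0 F [ -0.5 -12.4  12.7] gap 0.0496 q [ 0.32  0.49 -0.63  1.71  0.34  1.04 -0.49]
```

The blank stopped against the stop at TCP y 0.0658 with 12 N and is centred. Release it and go for the second blank.

Request:
arm_command([
  {"dp": [0, 0, 0], "turn": 0, "fingers": 70},
  {"dp": [0, 0, 0], "turn": 0, "fingers": 70},
  {"dp": [0, 0, 0], "turn": 0, "fingers": 70},
  {"dp": [0, 0, 0.6], "turn": 0, "fingers": 70},
  {"dp": [0, 0, 0.9], "turn": 0, "fingers": 70},
  {"dp": [-0.347, 0.258, 0], "turn": -1, "fingers": 80},
  {"dp": [-0.347, 0.258, 0], "turn": -1, "fingers": 80},
  {"dp": [-0.347, 0.258, 0], "turn": -1, "fingers": 80},
  {"dp": [-0.347, 0.258, 0], "turn": -1, "fingers": 80},
  {"dp": [-0.347, 0.258, 0], "turn": -1, "fingers": 80},
  {"dp": [-0.347, 0.258, 0], "turn": -1, "fingers": 80},
  {"dp": [-0.347, 0.258, 0], "turn": -1, "fingers": 80},
  {"dp": [-0.347, 0.258, 0], "turn": -1, "fingers": 80},
  {"dp": [-0.347, 0.258, 0], "turn": -1, "fingers": 80},
  {"dp": [-0.347, 0.258, 0], "turn": -1, "fingers": 80},
  {"dp": [-0.347, 0.258, 0], "turn": -1, "fingers": 80},
  {"dp": [0, 0, 0], "turn": 0, "fingers": 80},
  {"dp": [0, 0, 0], "turn": 0, "fingers": 80},
])

```text
clock: 20.2
position: [0.4203, 0.2125, 0.1189]
tcp_rot: [3.09, 0.568, 0.001]
force: [0.1, -0.6, -0.0]
finger_gap: 0.0798
```

```bash
python3 st.py; python3 see.py blank1 inkstone1 sheet; python3 - <<'E'
from h import *
for n in("top","scene"):
    im=cam(n); print(n,"blank on stand",fit(im,"blank1",.6126,.0677,[1.51],.04,rad=20))
im=cam("scene")
cv2.imwrite("pics/s5.png",cv2.resize(im["pixels"][120:270,200:470],None,fx=2.9,fy=2.9))
E
```

```text
t 20.2 tcp [0.4203 0.2125 0.1189] jaw 110.84 tilt -1.0 F [ 0.1 -0.6 -0. ] gap 0.0798 q [ 0.09  0.1  -0.68  1.99  0.07  1.07 -1.83]
top blank1 0.88 [0.618 0.073] fit [0.6242 0.0911] yaw 85.0 cost 0.592
top blank1 0.67 [0.423 0.218] fit [0.4491 0.1875] yaw -54.4 cost 0.79
top inkstone1 0.55 [0.446 0.038] fit [0.4358 0.0368] yaw -8.9 cost 1.838
top inkstone1 0.53 [ 0.433 -0.219] fit [ 0.4332 -0.2177] yaw 42.3 cost 0.084
top sheet 0.82 [0.46  0.036] fit [0.5286 0.0354] yaw 0.2 cost 0.387
scene blank1 0.83 [0.585 0.067] fit [0.5855 0.0898] yaw 89.1 cost 0.433
scene blank1 0.81 [0.425 0.204] fit [0.4212 0.2098] yaw 20.5 cost 0.188
scene blank1 0.78 [0.404 0.345] fit [0.3982 0.3614] yaw -3.8 cost 0.198
scene inkstone1 0.85 [ 0.425 -0.215] fit [ 0.4323 -0.2145] yaw 42.0 cost 0.115
scene inkstone1 0.8 [0.531 0.328] fit [0.5263 0.3295] yaw -25.2 cost 0.327
scene sheet 0.8 [0.458 0.037] fit [0.4574 0.1047] yaw 58.1 cost 0.983
top blank on stand (array([0.61432456, 0.08784886, 1.46326776]), np.float64(0.5227649459726452))
scene blank on stand (array([0.61130045, 0.0751465 , 1.52419774]), np.float64(0.22697978525845744))
```

View pics/s5.png

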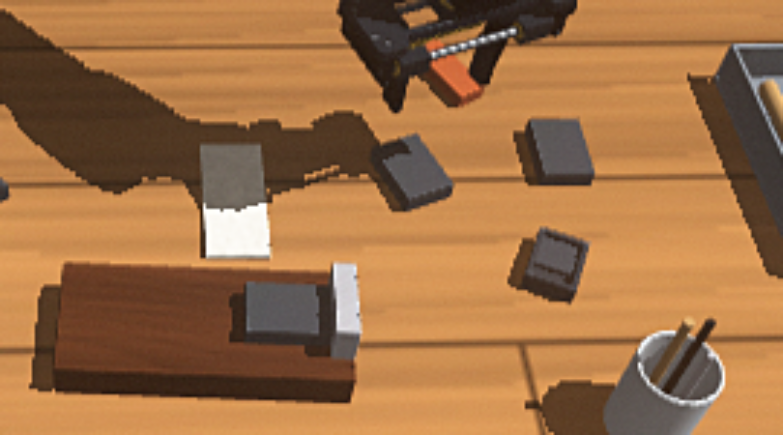

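Blank 1 sits at (285,310) against the stop. Blank 2 at (412,172) is as fitted.

Request:
arm_command([
  {"dp": [0.02, -0.08, -0.7], "turn": 0, "fingers": 80},
  {"dp": [0, 0, -0.8], "turn": 0, "fingers": 80},
  {"dp": [0, 0, -0.76], "turn": 0, "fingers": 80},
  {"dp": [0, 0, 0], "turn": 0, "fingers": 80},
  {"dp": [0, 0, 0], "turn": 0, "fingers": 40},
  {"dp": [0, 0, 0], "turn": 0, "fingers": 40},
  {"dp": [0, 0, 0], "turn": 0, "fingers": 40},
  {"dp": [0, 0, 0], "turn": 0, "fingers": 40},
  {"dp": [0, 0, 0], "turn": 0, "fingers": 40},
  {"dp": [0, 0, 0.6], "turn": 0, "fingers": 40},
  {"dp": [0, 0, 1], "turn": 0, "fingers": 40},
  {"dp": [0, 0, 0.7], "turn": 0, "fingers": 40},
  {"dp": [0, 0, 0], "turn": 0, "fingers": 40},
])

```text
clock: 22.05
position: [0.424, 0.2096, 0.1256]
tcp_rot: [-3.09, -0.563, -0.013]
force: [0.5, 0.6, -2.2]
finger_gap: 0.0497
```

Request:
arm_command([
  {"dp": [0.338, -0.423, 0], "turn": 1, "fingers": 40},
  {"dp": [0.338, -0.423, 0], "turn": 1, "fingers": 40},
  {"dp": [0.338, -0.423, 0], "turn": 1, "fingers": 40},
  {"dp": [0.338, -0.423, 0], "turn": 1, "fingers": 40},
  {"dp": [0.338, -0.423, 0], "turn": 1, "fingers": 40},
  {"dp": [0.338, -0.423, 0], "turn": 1, "fingers": 40},
  {"dp": [0.338, -0.423, 0], "turn": 1, "fingers": 40},
  {"dp": [0.338, -0.423, 0], "turn": 1, "fingers": 40},
  {"dp": [0.338, -0.423, 0], "turn": 1, "fingers": 40},
  {"dp": [0.338, -0.423, 0], "turn": 1, "fingers": 40},
  {"dp": [0.338, -0.423, 0], "turn": 0.97, "fingers": 40},
  {"dp": [0, 0, 0], "turn": 0, "fingers": 40},
  {"dp": [0, 0, 0], "turn": 0, "fingers": 40},
  {"dp": [0, 0, 0], "turn": 0, "fingers": 40},
])

```text
clock: 23.45
position: [0.6065, -0.0234, 0.1203]
tcp_rot: [-2.287, -2.152, 0.001]
force: [0.4, 0.4, -1.7]
finger_gap: 0.0498
```

```bash
python3 st.py
```

```text
t 23.45 tcp [ 0.6065 -0.0234  0.1203] jaw 176.5 tilt -1.0 F [ 0.4  0.4 -1.7] gap 0.0498 q [ 0.45  0.39 -0.6   1.67  0.23  1.16 -0.27]
```

Request:
arm_command([
  {"dp": [0.02, 0, -0.6], "turn": 0.03, "fingers": 40},
  {"dp": [0, 0, -0.6], "turn": 0, "fingers": 40},
  {"dp": [0, 0, -0.22], "turn": 0, "fingers": 40},
  {"dp": [0, 0, -0.07], "turn": 0, "fingers": 40},
  {"dp": [0, 0, 0], "turn": 0, "fingers": 40},
  {"dp": [0.006, 0.1, 0], "turn": 0, "fingers": 40},
  {"dp": [0.006, 0.1, 0], "turn": 0, "fingers": 40},
  {"dp": [0, 0.06, 0], "turn": 0, "fingers": 40},
  {"dp": [0, 0, 0], "turn": 0, "fingers": 40},
  {"dp": [0, 0, 0], "turn": 0, "fingers": 40},
])

```text
clock: 24.45
position: [0.609, -0.0114, 0.0464]
tcp_rot: [2.285, 2.156, 0.0]
force: [0.4, 0.1, -2.5]
finger_gap: 0.0498
```

```bash
python3 st.py
```

```text
t 24.45 tcp [ 0.609  -0.0114  0.0464] jaw 176.68 tilt -1.0 F [ 0.4  0.1 -2.5] gap 0.0498 q [ 0.41  0.47 -0.58  1.73  0.29  1.03 -0.33]
```

Request:
arm_command([
  {"dp": [-0.016, 0.04, -0.03], "turn": 0, "fingers": 40},
  {"dp": [0, 0.04, 0], "turn": 0, "fingers": 40},
  {"dp": [0, 0.03, 0], "turn": 0, "fingers": 40},
  {"dp": [0, 0, 0], "turn": 0, "fingers": 40},
  {"dp": [0, 0, 0], "turn": 0, "fingers": 40},
])

```text
clock: 24.95
position: [0.6095, -0.0078, 0.0463]
tcp_rot: [2.284, 2.152, 0.001]
force: [-0.1, -5.2, 7.4]
finger_gap: 0.0493
```

```bash
python3 st.py
```

```text
t 24.95 tcp [ 0.6095 -0.0078  0.0463] jaw 176.58 tilt -1.0 F [-0.1 -5.2  7.4] gap 0.0493 q [ 0.4   0.47 -0.58  1.73  0.29  1.03 -0.34]
```

Request:
arm_command([
  {"dp": [-0.02, 0.03, 0], "turn": 0, "fingers": 40},
  {"dp": [0, 0.03, 0], "turn": 0, "fingers": 40},
  {"dp": [0, 0, 0], "turn": 0, "fingers": 40},
])

```text
clock: 25.25
position: [0.6088, -0.0058, 0.0464]
tcp_rot: [2.285, 2.15, 0.0]
force: [1.4, -7.8, 8.2]
finger_gap: 0.0495
```

```bash
python3 st.py
```

```text
t 25.25 tcp [ 0.6088 -0.0058  0.0464] jaw 176.53 tilt -1.0 F [ 1.4 -7.8  8.2] gap 0.0495 q [ 0.4   0.46 -0.58  1.73  0.3   1.03 -0.35]
```

Request:
arm_command([
  {"dp": [0, 0.04, 0], "turn": 0, "fingers": 40},
  {"dp": [0, 0.03, 0], "turn": 0, "fingers": 40},
  {"dp": [0, 0, 0], "turn": 0, "fingers": 40},
])

```text
clock: 25.55
position: [0.6087, -0.0056, 0.0464]
tcp_rot: [2.286, 2.146, -0.004]
force: [-0.4, -14.7, 9.9]
finger_gap: 0.0498
```

```bash
python3 st.py
```

```text
t 25.55 tcp [ 0.6087 -0.0056  0.0464] jaw 176.39 tilt -1.0 F [ -0.4 -14.7   9.9] gap 0.0498 q [ 0.39  0.46 -0.58  1.73  0.3   1.03 -0.35]
```

Stalled at 15 N with TCP y at -0.0056, which matches 72 mm behind blank 1. Now the third blank.

Request:
arm_command([
  {"dp": [0, 0, 0], "turn": 0, "fingers": 70},
  {"dp": [0, 0, 0], "turn": 0, "fingers": 70},
  {"dp": [0, 0, 0], "turn": 0, "fingers": 70},
  {"dp": [0, 0, 0.6], "turn": 0, "fingers": 70},
  {"dp": [0, 0, 0.9], "turn": 0, "fingers": 70},
  {"dp": [-0.4, 0.1, 0], "turn": 0.97, "fingers": 80},
  {"dp": [-0.4, 0.3, 0], "turn": 0.97, "fingers": 80},
  {"dp": [-0.261, 0.454, 0], "turn": 0.97, "fingers": 80},
  {"dp": [-0.261, 0.454, 0], "turn": 0.97, "fingers": 80},
  {"dp": [-0.261, 0.454, 0], "turn": 0.97, "fingers": 80},
  {"dp": [-0.261, 0.454, 0], "turn": 0.97, "fingers": 80},
  {"dp": [-0.261, 0.454, 0], "turn": 0.97, "fingers": 80},
  {"dp": [-0.261, 0.454, 0], "turn": 0.97, "fingers": 80},
  {"dp": [-0.261, 0.454, 0], "turn": 0.97, "fingers": 80},
  {"dp": [-0.261, 0.454, 0], "turn": 0.97, "fingers": 80},
  {"dp": [-0.261, 0.454, 0], "turn": 0.97, "fingers": 80},
  {"dp": [-0.261, 0.454, 0], "turn": 0.97, "fingers": 80},
  {"dp": [-0.26, 0.5, 0], "turn": 0.97, "fingers": 80},
  {"dp": [-0.25, 0.6, 0], "turn": 0.97, "fingers": 80},
  {"dp": [0, 0.77, 0], "turn": 0.97, "fingers": 80},
])

```text
clock: 27.55
position: [0.4097, 0.3415, 0.1199]
tcp_rot: [0.158, 3.137, -0.002]
force: [0.9, 0.6, 0.5]
finger_gap: 0.08
```

Request:
arm_command([
  {"dp": [0, 0, 0], "turn": 0.97, "fingers": 80},
  {"dp": [0, 0, 0], "turn": 0, "fingers": 80},
  {"dp": [0, 0, 0], "turn": 0, "fingers": 80},
])

```text
clock: 27.85
position: [0.411, 0.3406, 0.1196]
tcp_rot: [-0.011, -3.141, 0.001]
force: [0.2, 0.6, -0.3]
finger_gap: 0.08
```

```bash
python3 st.py; python3 see.py blank1 sheet; python3 - <<'E'
from h import *
im=cam("scene")
cv2.imwrite("pics/s6.png",cv2.resize(im["pixels"][120:270,200:470],None,fx=2.9,fy=2.9))
E
```

```text
t 27.85 tcp [0.411  0.3406 0.1196] jaw 89.62 tilt -1.0 F [ 0.2  0.6 -0.3] gap 0.08 q [ 0.13  0.36 -1.06  1.83  0.34  1.15  0.52]
top blank1 0.84 [0.617 0.065] fit [0.6238 0.0861] yaw 83.7 cost 1.246
top blank1 0.59 [0.618 0.003] fit [0.6191 0.0121] yaw 85.9 cost 0.852
top sheet 0.95 [0.451 0.027] fit [0.4556 0.0349] yaw 0.1 cost 0.208
scene blank1 0.71 [0.408 0.348] fit [0.3981 0.3616] yaw -3.8 cost 0.195
scene blank1 0.69 [0.587 0.073] fit [0.5824 0.0494] yaw 89.0 cost 0.971
scene blank1 0.56 [ 0.579 -0.   ] fit [0.581  0.0242] yaw -89.8 cost 0.409
scene sheet 0.58 [0.454 0.034] fit [0.4484 0.0367] yaw -0.5 cost 0.217
```

View pics/s6.png

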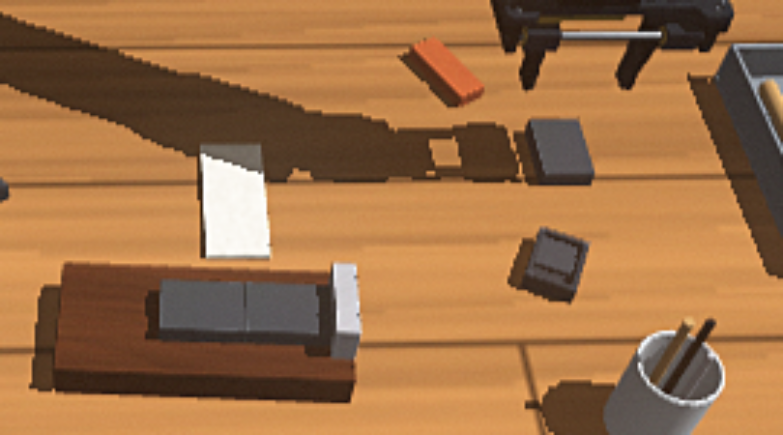

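Two blanks lie flush at (205,305) and (283,308). Blank 3 is at (560,150).

Request:
arm_command([
  {"dp": [-0.23, 0.37, -0.3], "turn": 0, "fingers": 80},
  {"dp": [0, 0, -0.6], "turn": 0, "fingers": 80},
  {"dp": [0, 0, -0.7], "turn": 0, "fingers": 80},
  {"dp": [0, 0, -0.69], "turn": 0, "fingers": 80},
  {"dp": [0, 0, 0], "turn": 0, "fingers": 80},
  {"dp": [0, 0, 0], "turn": 0, "fingers": 40},
  {"dp": [0, 0, 0], "turn": 0, "fingers": 40},
  {"dp": [0, 0, 0], "turn": 0, "fingers": 40},
  {"dp": [0, 0, 0], "turn": 0, "fingers": 40},
  {"dp": [0, 0, 0], "turn": 0, "fingers": 40},
  {"dp": [0, 0, 0.6], "turn": 0, "fingers": 40},
  {"dp": [0, 0, 1], "turn": 0, "fingers": 40},
  {"dp": [0, 0, 0.7], "turn": 0, "fingers": 40},
  {"dp": [0, 0, 0], "turn": 0, "fingers": 40},
])

```text
clock: 29.6
position: [0.4013, 0.3617, 0.125]
tcp_rot: [0.006, 3.136, 0.006]
force: [0.4, 0.9, -1.1]
finger_gap: 0.0499
```

Request:
arm_command([
  {"dp": [0.254, -0.571, 0], "turn": -0.97, "fingers": 40},
  {"dp": [0.254, -0.571, 0], "turn": -0.97, "fingers": 40},
  {"dp": [0.254, -0.571, 0], "turn": -0.97, "fingers": 40},
  {"dp": [0.254, -0.571, 0], "turn": -0.97, "fingers": 40},
  {"dp": [0.254, -0.571, 0], "turn": -0.97, "fingers": 40},
  {"dp": [0.254, -0.571, 0], "turn": -0.97, "fingers": 40},
  {"dp": [0.254, -0.571, 0], "turn": -0.97, "fingers": 40},
  {"dp": [0.254, -0.571, 0], "turn": -0.97, "fingers": 40},
  {"dp": [0.254, -0.571, 0], "turn": -0.97, "fingers": 40},
  {"dp": [0.254, -0.571, 0], "turn": -0.97, "fingers": 40},
  {"dp": [0.254, -0.571, 0], "turn": -0.97, "fingers": 40},
  {"dp": [0.254, -0.571, 0], "turn": -0.97, "fingers": 40},
  {"dp": [0.254, -0.571, 0], "turn": -0.97, "fingers": 40},
  {"dp": [0.254, -0.571, 0], "turn": -0.97, "fingers": 40},
  {"dp": [0.254, -0.571, 0], "turn": -0.97, "fingers": 40},
  {"dp": [0.254, -0.571, 0], "turn": -0.97, "fingers": 40},
  {"dp": [0, 0, 0], "turn": 0, "fingers": 40},
  {"dp": [0, 0, 0], "turn": 0, "fingers": 40},
  {"dp": [0, 0, 0], "turn": 0, "fingers": 40},
])

```text
clock: 31.5
position: [0.6022, -0.096, 0.1196]
tcp_rot: [-2.282, -2.157, 0.001]
force: [-0.2, 0.4, -2.0]
finger_gap: 0.05
```

```bash
python3 st.py
```

```text
t 31.5 tcp [ 0.6022 -0.096   0.1196] jaw 176.79 tilt -1.0 F [-0.2  0.4 -2. ] gap 0.05 q [ 0.55  0.39 -0.58  1.67  0.23  1.16 -0.14]
```

Request:
arm_command([
  {"dp": [0.015, 0, -0.6], "turn": -0.03, "fingers": 40},
  {"dp": [0, 0, -0.6], "turn": 0, "fingers": 40},
  {"dp": [0, 0, -0.22], "turn": 0, "fingers": 40},
  {"dp": [0, 0, -0.08], "turn": 0, "fingers": 40},
  {"dp": [0, 0, 0], "turn": 0, "fingers": 40},
  {"dp": [0.006, 0.1, 0], "turn": 0, "fingers": 40},
  {"dp": [0.006, 0.1, 0], "turn": 0, "fingers": 40},
  {"dp": [0, 0.04, 0], "turn": 0, "fingers": 40},
  {"dp": [0, 0, 0], "turn": 0, "fingers": 40},
  {"dp": [0, 0, 0], "turn": 0, "fingers": 40},
])

```text
clock: 32.5
position: [0.6045, -0.0848, 0.0457]
tcp_rot: [2.288, 2.153, 0.001]
force: [-0.3, 1.0, 0.7]
finger_gap: 0.0497
```

```bash
python3 st.py
```

```text
t 32.5 tcp [ 0.6045 -0.0848  0.0457] jaw 176.51 tilt -1.0 F [-0.3  1.   0.7] gap 0.0497 q [ 0.51  0.47 -0.56  1.73  0.28  1.03 -0.21]
```

Request:
arm_command([
  {"dp": [-0.01, 0.05, -0.01], "turn": 0, "fingers": 40},
  {"dp": [0, 0.05, 0], "turn": 0, "fingers": 40},
  {"dp": [0, 0.04, 0], "turn": 0, "fingers": 40},
  {"dp": [0, 0.03, 0], "turn": 0, "fingers": 40},
  {"dp": [0, 0, 0], "turn": 0, "fingers": 40},
  {"dp": [0, 0, 0], "turn": 0, "fingers": 40},
])

```text
clock: 33.1
position: [0.6044, -0.0779, 0.0457]
tcp_rot: [2.288, 2.15, 0.0]
force: [-0.1, -2.6, 5.0]
finger_gap: 0.0494
```

```bash
python3 st.py
```

```text
t 33.1 tcp [ 0.6044 -0.0779  0.0457] jaw 176.43 tilt -1.0 F [-0.1 -2.6  5. ] gap 0.0494 q [ 0.5   0.46 -0.56  1.73  0.28  1.03 -0.22]
```

Request:
arm_command([
  {"dp": [0, 0.04, 0], "turn": 0, "fingers": 40},
  {"dp": [0, 0.03, 0], "turn": 0, "fingers": 40},
  {"dp": [0, 0.03, 0], "turn": 0, "fingers": 40},
  {"dp": [0, 0, 0], "turn": 0, "fingers": 40},
  {"dp": [0, 0, 0], "turn": 0, "fingers": 40},
])

```text
clock: 33.6
position: [0.6043, -0.0768, 0.0457]
tcp_rot: [2.289, 2.145, -0.004]
force: [0.0, -12.5, 5.4]
finger_gap: 0.0496
```

```bash
python3 st.py
```

```text
t 33.6 tcp [ 0.6043 -0.0768  0.0457] jaw 176.3 tilt -1.0 F [  0.  -12.5   5.4] gap 0.0496 q [ 0.5   0.46 -0.56  1.73  0.29  1.03 -0.23]
```

Row contact confirmed. Release and go to the sheet.

Request:
arm_command([
  {"dp": [0, 0.02, 0], "turn": 0, "fingers": 40},
  {"dp": [0, 0, 0], "turn": 0, "fingers": 70},
  {"dp": [0, 0, 0], "turn": 0, "fingers": 70},
  {"dp": [0, 0, 0], "turn": 0, "fingers": 70},
  {"dp": [0, 0, 0.7], "turn": 0, "fingers": 70},
  {"dp": [-0.207, 0.148, 0.8], "turn": -0.967, "fingers": 85},
  {"dp": [-0.207, 0.148, 0], "turn": -0.967, "fingers": 85},
  {"dp": [-0.207, 0.148, 0], "turn": -0.967, "fingers": 85},
  {"dp": [-0.207, 0.148, 0], "turn": -0.967, "fingers": 85},
  {"dp": [-0.207, 0.148, 0], "turn": -0.967, "fingers": 85},
  {"dp": [-0.207, 0.148, 0], "turn": -0.967, "fingers": 85},
  {"dp": [-0.207, 0.148, 0], "turn": -0.967, "fingers": 85},
  {"dp": [-0.207, 0.148, 0], "turn": -0.967, "fingers": 85},
  {"dp": [-0.207, 0.148, 0], "turn": -0.967, "fingers": 85},
  {"dp": [-0.207, 0.148, 0], "turn": -0.967, "fingers": 85},
  {"dp": [-0.207, 0.148, 0], "turn": -0.967, "fingers": 85},
  {"dp": [-0.207, 0.148, 0], "turn": -0.967, "fingers": 85},
  {"dp": [-0.207, 0.148, 0], "turn": -0.967, "fingers": 85},
  {"dp": [-0.207, 0.148, 0], "turn": -0.967, "fingers": 85},
  {"dp": [-0.207, 0.148, 0], "turn": -0.967, "fingers": 85},
])

```text
clock: 35.6
position: [0.4477, 0.0411, 0.1197]
tcp_rot: [-3.141, 0.02, 0.0]
force: [0.6, -0.1, 0.2]
finger_gap: 0.0846
```

Request:
arm_command([
  {"dp": [0, 0, 0], "turn": 0, "fingers": 85},
  {"dp": [0, 0, 0], "turn": 0, "fingers": 85},
])

```text
clock: 35.8
position: [0.4486, 0.0403, 0.1199]
tcp_rot: [3.141, -0.009, 0.001]
force: [0.6, -0.1, -0.2]
finger_gap: 0.0849
```

```bash
python3 st.py; python3 see.py sheet blank1:.04; python3 - <<'E'
from h import *
im=cam("scene")
cv2.imwrite("pics/s7.png",cv2.resize(im["pixels"][150:275,190:350],None,fx=4.8,fy=4.8))
E
```

```text
t 35.8 tcp [0.4486 0.0403 0.1199] jaw 89.67 tilt -1.0 F [ 0.6 -0.1 -0.2] gap 0.0849 q [ 0.34  0.04 -0.53  2.03  0.02  1.07 -1.78]
top sheet 0.53 [0.614 0.007] fit [0.6694 0.0039] yaw 82.5 cost 0.995
top blank1 0.8 [ 0.6   -0.076] fit [ 0.6059 -0.0532] yaw 86.3 cost 0.725
top blank1 0.71 [0.609 0.062] fit [0.6191 0.0904] yaw 79.3 cost 1.022
top blank1 0.69 [0.606 0.004] fit [ 0.6066 -0.0376] yaw 86.9 cost 0.97
scene sheet 0.83 [0.442 0.036] fit [0.4475 0.0375] yaw -1.2 cost 0.188
scene sheet 0.6 [0.708 0.363] fit [0.7028 0.4452] yaw 82.4 cost 0.742
scene blank1 0.95 [ 0.604 -0.083] fit [ 0.6026 -0.0724] yaw 84.0 cost 0.26
scene blank1 0.77 [ 0.609 -0.005] fit [0.6081 0.0167] yaw -89.9 cost 0.729
scene blank1 0.59 [0.617 0.061] fit [0.6092 0.0391] yaw 88.7 cost 0.821
```

View pics/s7.png

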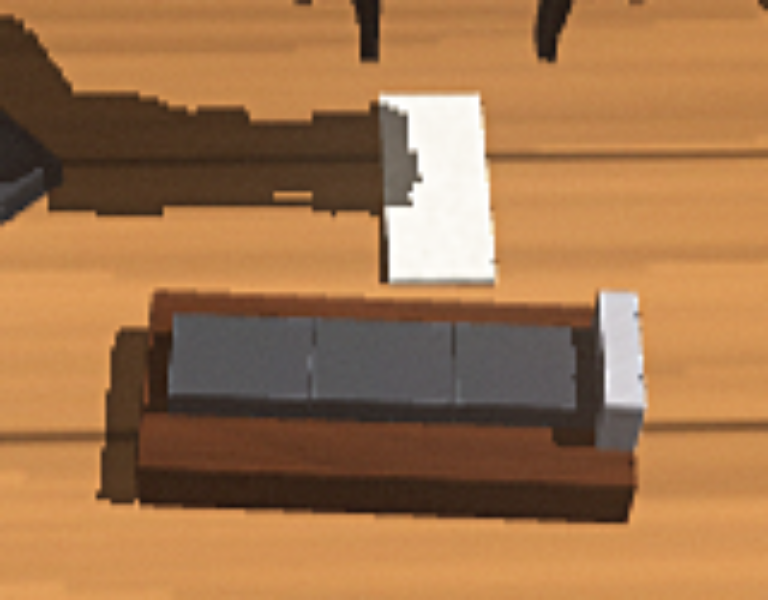

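The three blanks look flush at (240,358), (383,362) and (516,365). The dark strip at the stop is its shadow on blank 1, since the tile pitch of 142 px reaches the stop. The sheet is under the fingers.

Request:
arm_command([
  {"dp": [0, -0.076, -0.7], "turn": -0.03, "fingers": 85},
  {"dp": [0, 0, -0.8], "turn": 0, "fingers": 85},
  {"dp": [0, 0, -0.6], "turn": 0, "fingers": 85},
  {"dp": [0, 0, -0.24], "turn": 0, "fingers": 85},
  {"dp": [0, 0, 0], "turn": 0, "fingers": 85},
  {"dp": [0, 0, 0], "turn": 0, "fingers": 50},
  {"dp": [0, 0, 0], "turn": 0, "fingers": 50},
  {"dp": [0, 0, 0], "turn": 0, "fingers": 50},
  {"dp": [0, 0, 0], "turn": 0, "fingers": 50},
  {"dp": [0, 0, 0], "turn": 0, "fingers": 50},
])

```text
clock: 37.15
position: [0.4488, 0.0363, 0.0033]
tcp_rot: [3.141, -0.02, 0.001]
force: [-0.2, 0.1, 2.5]
finger_gap: 0.0593
```

Request:
arm_command([
  {"dp": [0, 0, 0.6], "turn": 0, "fingers": 50},
  {"dp": [0, 0, 1], "turn": 0, "fingers": 50},
  {"dp": [0, 0, 0.8], "turn": 0, "fingers": 50},
  {"dp": [0, 0, 0], "turn": 0, "fingers": 50},
])

```text
clock: 37.55
position: [0.4517, 0.0369, 0.1282]
tcp_rot: [3.141, -0.02, 0.014]
force: [0.6, 0.7, -0.7]
finger_gap: 0.0593
```

Request:
arm_command([
  {"dp": [0.215, -0.023, 0], "turn": 0.97, "fingers": 50},
  {"dp": [0.215, -0.023, 0], "turn": 0.97, "fingers": 50},
  {"dp": [0.215, -0.023, 0], "turn": 0.97, "fingers": 50},
  {"dp": [0.215, -0.023, 0], "turn": 0.97, "fingers": 50},
  {"dp": [0.215, -0.023, 0], "turn": 0.97, "fingers": 50},
  {"dp": [0.215, -0.023, 0], "turn": 0.97, "fingers": 50},
  {"dp": [0.215, -0.023, 0], "turn": 0.97, "fingers": 50},
  {"dp": [0.215, -0.023, 0], "turn": 0.97, "fingers": 50},
  {"dp": [0.215, -0.023, 0], "turn": 0.97, "fingers": 50},
  {"dp": [0.215, -0.023, 0], "turn": 0.97, "fingers": 50},
  {"dp": [0.215, -0.023, 0], "turn": 0.97, "fingers": 50},
  {"dp": [0.215, -0.023, 0], "turn": 0.97, "fingers": 50},
  {"dp": [0.215, -0.023, 0], "turn": 0.97, "fingers": 50},
  {"dp": [0.215, -0.023, 0], "turn": 0.97, "fingers": 50},
  {"dp": [0.215, -0.023, 0], "turn": 0.95, "fingers": 50},
  {"dp": [0, 0, 0], "turn": 0, "fingers": 50},
  {"dp": [0, 0, 0], "turn": 0, "fingers": 50},
  {"dp": [0, 0, 0], "turn": 0, "fingers": 50},
])

```text
clock: 39.35
position: [0.609, 0.0193, 0.1226]
tcp_rot: [-2.291, -2.149, 0.001]
force: [0.0, 0.3, -1.1]
finger_gap: 0.0587
```

```bash
python3 st.py; python3 see.py inkstone1
```

```text
t 39.35 tcp [0.609  0.0193 0.1226] jaw 176.34 tilt -1.0 F [ 0.   0.3 -1.1] gap 0.0587 q [ 0.41  0.4  -0.64  1.66  0.25  1.17 -0.36]
top inkstone1 0.75 [0.534 0.323] fit [0.5362 0.3231] yaw -25.6 cost 0.088
top inkstone1 0.53 [ 0.43  -0.211] fit [ 0.4331 -0.2176] yaw 42.5 cost 0.085
scene inkstone1 0.83 [0.531 0.331] fit [0.5259 0.3295] yaw -25.0 cost 0.339
scene inkstone1 0.66 [ 0.428 -0.21 ] fit [ 0.4316 -0.2148] yaw 42.3 cost 0.112
scene inkstone1 0.41 [0.586 0.112] fit [0.5846 0.1029] yaw -79.4 cost 1.479
```

Request:
arm_command([
  {"dp": [0.02, 0, -0.6], "turn": 0.04, "fingers": 50},
  {"dp": [0, 0, -0.4], "turn": 0, "fingers": 50},
  {"dp": [0, 0, -0.14], "turn": 0, "fingers": 50},
  {"dp": [0, 0, 0], "turn": 0, "fingers": 50},
  {"dp": [0.005, 0.1, 0], "turn": 0, "fingers": 50},
  {"dp": [0.005, 0.08, 0], "turn": 0, "fingers": 50},
  {"dp": [0, 0, 0], "turn": 0, "fingers": 50},
  {"dp": [0, 0, 0], "turn": 0, "fingers": 50},
])

```text
clock: 40.35
position: [0.6115, 0.0285, 0.0665]
tcp_rot: [2.284, 2.157, 0.001]
force: [-0.3, -0.0, -1.6]
finger_gap: 0.0592
```

```bash
python3 st.py
```

```text
t 40.35 tcp [0.6115 0.0285 0.0665] jaw 176.72 tilt -1.0 F [-0.3 -0.  -1.6] gap 0.0592 q [ 0.38  0.46 -0.63  1.71  0.3   1.07 -0.4 ]
```

Request:
arm_command([
  {"dp": [-0.014, 0.04, -0.04], "turn": 0, "fingers": 50},
  {"dp": [0, 0.03, 0], "turn": 0, "fingers": 50},
  {"dp": [0, 0.03, 0], "turn": 0, "fingers": 50},
  {"dp": [0, 0.03, 0], "turn": 0, "fingers": 50},
  {"dp": [0, 0, 0], "turn": 0, "fingers": 50},
  {"dp": [0, 0, 0], "turn": 0, "fingers": 50},
])

```text
clock: 40.95
position: [0.6104, 0.0341, 0.0638]
tcp_rot: [2.285, 2.156, -0.001]
force: [0.3, -2.4, -0.8]
finger_gap: 0.0589
```

```bash
python3 st.py
```

```text
t 40.95 tcp [0.6104 0.0341 0.0638] jaw 176.67 tilt -1.0 F [ 0.3 -2.4 -0.8] gap 0.0589 q [ 0.37  0.46 -0.63  1.71  0.3   1.07 -0.41]
```

Request:
arm_command([
  {"dp": [0.004, 0.04, 0], "turn": 0, "fingers": 50},
  {"dp": [0, 0.03, 0], "turn": 0, "fingers": 50},
  {"dp": [0, 0, 0], "turn": 0, "fingers": 50},
  {"dp": [0, 0, 0], "turn": 0, "fingers": 50},
])

```text
clock: 41.35
position: [0.6102, 0.0342, 0.0636]
tcp_rot: [2.286, 2.152, -0.007]
force: [-3.1, -11.3, 1.6]
finger_gap: 0.0591
```

```bash
python3 st.py
```

```text
t 41.35 tcp [0.6102 0.0342 0.0636] jaw 176.53 tilt -1.0 F [ -3.1 -11.3   1.6] gap 0.0591 q [ 0.36  0.46 -0.62  1.71  0.31  1.07 -0.42]
```

The sheet is stalled at the stop with 11 N and resting on the row. Release and go to inkstone 1.

Request:
arm_command([
  {"dp": [0, 0, -0.01], "turn": 0, "fingers": 50},
  {"dp": [0, 0, 0], "turn": 0, "fingers": 76},
  {"dp": [0, 0, 0], "turn": 0, "fingers": 76},
  {"dp": [0, 0, 0], "turn": 0, "fingers": 76},
  {"dp": [0, 0, 0.7], "turn": 0, "fingers": 76},
  {"dp": [0, 0, 0.6], "turn": 0, "fingers": 76},
  {"dp": [-0.445, -0.631, 0], "turn": -0.92, "fingers": 76},
  {"dp": [-0.445, -0.631, 0], "turn": -0.92, "fingers": 76},
  {"dp": [-0.445, -0.631, 0], "turn": -0.92, "fingers": 76},
  {"dp": [-0.445, -0.631, 0], "turn": -0.92, "fingers": 76},
  {"dp": [-0.445, -0.631, 0], "turn": -0.92, "fingers": 76},
  {"dp": [-0.445, -0.631, 0], "turn": -0.92, "fingers": 76},
  {"dp": [-0.445, -0.631, 0], "turn": -0.92, "fingers": 76},
  {"dp": [-0.445, -0.631, 0], "turn": -0.92, "fingers": 76},
  {"dp": [0, 0, 0], "turn": 0, "fingers": 76},
  {"dp": [0, 0, 0], "turn": 0, "fingers": 76},
  {"dp": [0, 0, 0], "turn": 0, "fingers": 76},
])

```text
clock: 43.05
position: [0.4336, -0.213, 0.1285]
tcp_rot: [-2.926, -1.144, -0.001]
force: [0.2, 0.8, -0.8]
finger_gap: 0.0759
```

```bash
python3 st.py; python3 see.py inkstone1; python3 - <<'E'
from h import *
for n in("top","scene"):
    im=cam(n); m=((im["pixels"].sum(2)>330)&(mask_of(im,"x")>.8)).astype(float)
    print(n,"sheet",fit(im,"sheet",.6107,.0335,[1.51],.06,mk=m,rad=36))
im=cam("scene")
cv2.imwrite("pics/s8.png",cv2.resize(im["pixels"][150:275,150:350],None,fx=4,fy=4))
E
```

```text
t 43.05 tcp [ 0.4336 -0.213   0.1285] jaw 132.69 tilt -1.0 F [ 0.2  0.8 -0.8] gap 0.0759 q [ 0.77  0.1  -0.43  1.96  0.04  1.09 -0.5 ]
top inkstone1 0.65 [0.536 0.328] fit [0.5362 0.3233] yaw -24.3 cost 0.087
scene inkstone1 0.94 [0.522 0.331] fit [0.5251 0.3297] yaw -26.4 cost 0.34
scene inkstone1 0.84 [ 0.429 -0.212] fit [ 0.4318 -0.2151] yaw 42.9 cost 0.102
top sheet (array([0.61110382, 0.0324421 , 1.50461676]), np.float64(0.06357711104578526))
scene sheet (array([0.60810447, 0.03466565, 1.50525447]), np.float64(0.09684956609139046))
```

View pics/s8.png

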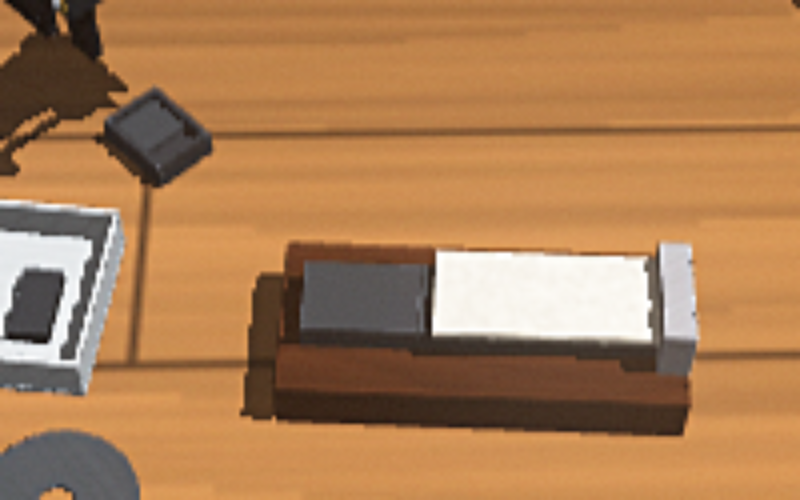

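The sheet lies square on the row against the stop, spanning (433–655, 250–340). Inkstone 1 at (157,137) is as fitted.

Request:
arm_command([
  {"dp": [-0.02, -0.07, -0.8], "turn": 0, "fingers": 76},
  {"dp": [0, 0, -0.8], "turn": 0, "fingers": 76},
  {"dp": [0, 0, -0.6], "turn": 0, "fingers": 76},
  {"dp": [0, 0, -0.27], "turn": 0, "fingers": 76},
  {"dp": [0, 0, 0], "turn": 0, "fingers": 76},
  {"dp": [0, 0, 0], "turn": 0, "fingers": 36},
  {"dp": [0, 0, 0], "turn": 0, "fingers": 36},
  {"dp": [0, 0, 0], "turn": 0, "fingers": 36},
  {"dp": [0, 0, 0], "turn": 0, "fingers": 36},
  {"dp": [0, 0, 0], "turn": 0, "fingers": 36},
  {"dp": [0, 0, 0.6], "turn": 0, "fingers": 36},
  {"dp": [0, 0, 1], "turn": 0, "fingers": 36},
  {"dp": [0, 0, 0.9], "turn": 0, "fingers": 36},
  {"dp": [0, 0, 0], "turn": 0, "fingers": 36},
])

```text
clock: 44.8
position: [0.435, -0.2191, 0.1359]
tcp_rot: [2.92, 1.137, 0.009]
force: [0.3, -0.1, -2.0]
finger_gap: 0.0458
```

Request:
arm_command([
  {"dp": [0.449, 0.683, 0], "turn": 0.916, "fingers": 36},
  {"dp": [0.449, 0.683, 0], "turn": 0.916, "fingers": 36},
  {"dp": [0.449, 0.683, 0], "turn": 0.916, "fingers": 36},
  {"dp": [0.449, 0.683, 0], "turn": 0.916, "fingers": 36},
  {"dp": [0.449, 0.683, 0], "turn": 0.916, "fingers": 36},
  {"dp": [0.449, 0.683, 0], "turn": 0.916, "fingers": 36},
  {"dp": [0.449, 0.683, 0], "turn": 0.916, "fingers": 36},
  {"dp": [0.449, 0.683, 0], "turn": 0.916, "fingers": 36},
  {"dp": [0, 0, 0], "turn": 0, "fingers": 36},
  {"dp": [0, 0, 0], "turn": 0, "fingers": 36},
  {"dp": [0, 0, 0], "turn": 0, "fingers": 36},
])

```text
clock: 45.9
position: [0.6107, 0.0543, 0.1291]
tcp_rot: [-2.29, -2.151, 0.002]
force: [-1.1, -0.8, -1.2]
finger_gap: 0.0457
```

```bash
python3 st.py; python3 see.py inkstone1
```

```text
t 45.9 tcp [0.6107 0.0543 0.1291] jaw 176.42 tilt -1.0 F [-1.1 -0.8 -1.2] gap 0.0457 q [ 0.37  0.41 -0.67  1.64  0.27  1.19 -0.43]
top inkstone1 0.6 [0.535 0.332] fit [0.5363 0.3229] yaw -24.6 cost 0.087
top inkstone1 0.47 [0.629 0.113] fit [0.5886 0.1283] yaw 35.2 cost 0.751
scene inkstone1 0.65 [0.528 0.331] fit [0.5246 0.3303] yaw -26.6 cost 0.336
```

Request:
arm_command([
  {"dp": [0.025, 0, -0.6], "turn": 0.04, "fingers": 36},
  {"dp": [0, 0, -0.4], "turn": 0, "fingers": 36},
  {"dp": [0, 0, -0.09], "turn": 0, "fingers": 36},
  {"dp": [0, 0, 0], "turn": 0, "fingers": 36},
  {"dp": [0.005, 0.1, 0], "turn": 0, "fingers": 36},
  {"dp": [0.005, 0.08, 0], "turn": 0, "fingers": 36},
  {"dp": [0, 0, 0], "turn": 0, "fingers": 36},
  {"dp": [0, 0, 0], "turn": 0, "fingers": 36},
])

```text
clock: 46.9
position: [0.6132, 0.0648, 0.0758]
tcp_rot: [2.283, 2.158, 0.001]
force: [-0.2, 0.1, -0.9]
finger_gap: 0.0457
```

```bash
python3 st.py
```

```text
t 46.9 tcp [0.6132 0.0648 0.0758] jaw 176.77 tilt -1.0 F [-0.2  0.1 -0.9] gap 0.0457 q [ 0.34  0.47 -0.66  1.69  0.31  1.1  -0.47]
```

Request:
arm_command([
  {"dp": [-0.005, 0.04, -0.05], "turn": -0.02, "fingers": 36},
  {"dp": [0, 0.04, 0], "turn": 0, "fingers": 36},
  {"dp": [0, 0.04, 0], "turn": 0, "fingers": 36},
  {"dp": [0, 0.03, 0], "turn": 0, "fingers": 36},
  {"dp": [0, 0, 0], "turn": 0, "fingers": 36},
  {"dp": [0, 0, 0], "turn": 0, "fingers": 36},
])

```text
clock: 47.5
position: [0.6135, 0.0705, 0.0735]
tcp_rot: [2.286, 2.152, -0.001]
force: [-0.6, -5.4, 6.7]
finger_gap: 0.0456
```

```bash
python3 st.py
```

```text
t 47.5 tcp [0.6135 0.0705 0.0735] jaw 176.54 tilt -1.0 F [-0.6 -5.4  6.7] gap 0.0456 q [ 0.33  0.47 -0.66  1.69  0.32  1.09 -0.48]
```

Request:
arm_command([
  {"dp": [-0.012, 0.03, 0], "turn": 0, "fingers": 36},
  {"dp": [0, 0.03, 0], "turn": 0, "fingers": 36},
  {"dp": [0, 0, 0], "turn": 0, "fingers": 36},
  {"dp": [0, 0, 0], "turn": 0, "fingers": 36},
])

```text
clock: 47.9
position: [0.6133, 0.0706, 0.0735]
tcp_rot: [2.287, 2.148, -0.004]
force: [-0.7, -12.1, 7.3]
finger_gap: 0.0457
```

```bash
python3 st.py
```

```text
t 47.9 tcp [0.6133 0.0706 0.0735] jaw 176.42 tilt -1.0 F [ -0.7 -12.1   7.3] gap 0.0457 q [ 0.33  0.47 -0.66  1.69  0.32  1.1  -0.49]
```

Request:
arm_command([
  {"dp": [0, 0, 0], "turn": 0, "fingers": 66},
  {"dp": [0, 0, 0], "turn": 0, "fingers": 66},
  {"dp": [0, 0, 0], "turn": 0, "fingers": 66},
  {"dp": [0, 0, 0.7], "turn": 0, "fingers": 66},
  {"dp": [0, 0, 0.6], "turn": 0, "fingers": 66},
  {"dp": [-0.13, 0.419, 0], "turn": 0.952, "fingers": 76},
  {"dp": [-0.13, 0.419, 0], "turn": 0.952, "fingers": 76},
  {"dp": [-0.13, 0.419, 0], "turn": 0.952, "fingers": 76},
  {"dp": [-0.13, 0.419, 0], "turn": 0.952, "fingers": 76},
  {"dp": [-0.13, 0.419, 0], "turn": 0.952, "fingers": 76},
  {"dp": [-0.13, 0.419, 0], "turn": 0.952, "fingers": 76},
  {"dp": [-0.13, 0.419, 0], "turn": 0.952, "fingers": 76},
  {"dp": [-0.13, 0.419, 0], "turn": 0.952, "fingers": 76},
  {"dp": [-0.13, 0.419, 0], "turn": 0.952, "fingers": 76},
  {"dp": [-0.13, 0.419, 0], "turn": 0.952, "fingers": 76},
  {"dp": [-0.13, 0.419, 0], "turn": 0.952, "fingers": 76},
  {"dp": [-0.13, 0.419, 0], "turn": 0.952, "fingers": 76},
  {"dp": [0, 0, 0], "turn": 0, "fingers": 76},
  {"dp": [0, 0, 0], "turn": 0, "fingers": 76},
  {"dp": [0, 0, 0], "turn": 0, "fingers": 76},
])

```text
clock: 49.9
position: [0.5346, 0.3254, 0.1376]
tcp_rot: [-0.679, -3.067, 0.001]
force: [0.9, 0.0, 0.2]
finger_gap: 0.0763
```

```bash
python3 st.py; python3 see.py inkstone1; python3 - <<'E'
from h import *
im=cam("scene")
P=robot.get_state()["position"]; print(w2p(im,[P,[.535,.324,.01],[.525,.33,.01]]).round(0)) 
cv2.imwrite("pics/s9.png",cv2.resize(im["pixels"][150:275,220:450],None,fx=3.45,fy=3.45))
E
```

```text
t 49.9 tcp [0.5346 0.3254 0.1376] jaw 65.04 tilt -1.0 F [0.9 0.  0.2] gap 0.0763 q [ 0.1   0.52 -0.96  1.59  0.44  1.26  0.2 ]
top inkstone1 0.89 [0.636 0.076] fit [0.6301 0.0989] yaw 76.8 cost 2.101
scene inkstone1 0.76 [0.567 0.083] fit [0.5731 0.0531] yaw -57.8 cost 1.759
scene inkstone1 0.75 [0.525 0.329] fit [0.5248 0.3306] yaw -25.8 cost 0.36
scene inkstone1 0.7 [ 0.608 -0.006] fit [0.5772 0.0131] yaw -66.6 cost 1.517
[[405. 179.]
 [391. 211.]
 [392. 208.]]
```

View pics/s9.png

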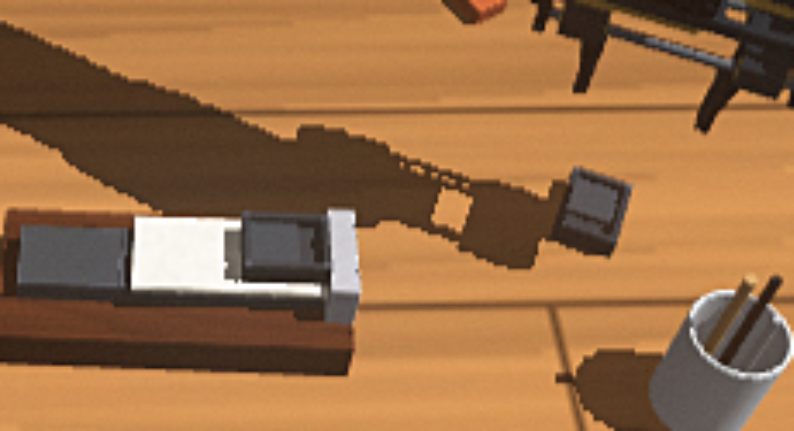

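Inkstone 1 sits against the stop on the sheet at (285,245). Inkstone 2 at (593,210) matches (0.535, 0.324).

Request:
arm_command([
  {"dp": [0, -0.025, -0.8], "turn": 0, "fingers": 76},
  {"dp": [0, 0, -0.8], "turn": 0, "fingers": 76},
  {"dp": [0, 0, -0.7], "turn": 0, "fingers": 76},
  {"dp": [0, 0, -0.35], "turn": 0, "fingers": 76},
  {"dp": [0, 0, 0], "turn": 0, "fingers": 76},
  {"dp": [0, 0, 0], "turn": 0, "fingers": 36},
  {"dp": [0, 0, 0], "turn": 0, "fingers": 36},
  {"dp": [0, 0, 0], "turn": 0, "fingers": 36},
  {"dp": [0, 0, 0], "turn": 0, "fingers": 36},
  {"dp": [0, 0, 0], "turn": 0, "fingers": 36},
  {"dp": [0, 0, 0.6], "turn": 0, "fingers": 36},
  {"dp": [0, 0, 1], "turn": 0, "fingers": 36},
  {"dp": [0, 0, 1], "turn": 0, "fingers": 36},
  {"dp": [0, 0, 0], "turn": 0, "fingers": 36},
])

```text
clock: 51.55
position: [0.5365, 0.328, 0.1425]
tcp_rot: [0.673, 3.061, 0.011]
force: [-0.5, 0.5, -1.0]
finger_gap: 0.0459
```

Request:
arm_command([
  {"dp": [0.123, -0.549, 0], "turn": -0.951, "fingers": 36},
  {"dp": [0.123, -0.549, 0], "turn": -0.951, "fingers": 36},
  {"dp": [0.123, -0.549, 0], "turn": -0.951, "fingers": 36},
  {"dp": [0.123, -0.549, 0], "turn": -0.951, "fingers": 36},
  {"dp": [0.123, -0.549, 0], "turn": -0.951, "fingers": 36},
  {"dp": [0.123, -0.549, 0], "turn": -0.951, "fingers": 36},
  {"dp": [0.123, -0.549, 0], "turn": -0.951, "fingers": 36},
  {"dp": [0.123, -0.549, 0], "turn": -0.951, "fingers": 36},
  {"dp": [0.123, -0.549, 0], "turn": -0.951, "fingers": 36},
  {"dp": [0.123, -0.549, 0], "turn": -0.951, "fingers": 36},
  {"dp": [0.123, -0.549, 0], "turn": -0.951, "fingers": 36},
  {"dp": [0.123, -0.549, 0], "turn": -0.951, "fingers": 36},
  {"dp": [0, 0, 0], "turn": 0, "fingers": 36},
  {"dp": [0, 0, 0], "turn": 0, "fingers": 36},
  {"dp": [0, 0, 0], "turn": 0, "fingers": 36},
])

```text
clock: 53.05
position: [0.6076, -0.003, 0.1351]
tcp_rot: [-2.282, -2.159, -0.0]
force: [-0.1, -0.6, -1.2]
finger_gap: 0.0457
```

```bash
python3 st.py
```

```text
t 53.05 tcp [ 0.6076 -0.003   0.1351] jaw 176.83 tilt -1.0 F [-0.1 -0.6 -1.2] gap 0.0457 q [ 0.47  0.39 -0.67  1.65  0.26  1.19 -0.32]
```

Request:
arm_command([
  {"dp": [0.02, 0, -0.6], "turn": -0.03, "fingers": 36},
  {"dp": [0, 0, -0.45], "turn": 0, "fingers": 36},
  {"dp": [0, 0, -0.16], "turn": 0, "fingers": 36},
  {"dp": [0, 0, 0], "turn": 0, "fingers": 36},
  {"dp": [0.004, 0.08, 0], "turn": 0, "fingers": 36},
  {"dp": [0.004, 0.06, -0.02], "turn": 0, "fingers": 36},
  {"dp": [0, 0, 0], "turn": 0, "fingers": 36},
  {"dp": [0, 0, 0], "turn": 0, "fingers": 36},
])

```text
clock: 53.85
position: [0.6095, 0.003, 0.074]
tcp_rot: [2.287, 2.153, 0.0]
force: [0.4, -0.0, -1.2]
finger_gap: 0.0457
```

```bash
python3 st.py
```

```text
t 53.85 tcp [0.6095 0.003  0.074 ] jaw 176.54 tilt -1.0 F [ 0.4 -0.  -1.2] gap 0.0457 q [ 0.44  0.45 -0.65  1.71  0.3   1.09 -0.37]
```

Request:
arm_command([
  {"dp": [0, 0.05, -0.03], "turn": 0, "fingers": 36},
  {"dp": [0, 0.05, 0], "turn": 0, "fingers": 36},
  {"dp": [0, 0.05, 0], "turn": 0, "fingers": 36},
  {"dp": [0, 0.04, 0], "turn": 0, "fingers": 36},
  {"dp": [0, 0, 0], "turn": 0, "fingers": 36},
  {"dp": [0, 0, 0], "turn": 0, "fingers": 36},
])

```text
clock: 54.45
position: [0.6105, 0.0112, 0.0736]
tcp_rot: [2.287, 2.15, 0.001]
force: [-1.3, -2.4, 6.5]
finger_gap: 0.0456
```

```bash
python3 st.py
```

```text
t 54.45 tcp [0.6105 0.0112 0.0736] jaw 176.47 tilt -1.0 F [-1.3 -2.4  6.5] gap 0.0456 q [ 0.43  0.45 -0.65  1.71  0.31  1.09 -0.38]
```

Request:
arm_command([
  {"dp": [-0.015, 0.04, 0], "turn": 0, "fingers": 36},
  {"dp": [0, 0.04, 0], "turn": 0, "fingers": 36},
  {"dp": [0, 0.03, 0], "turn": 0, "fingers": 36},
  {"dp": [0, 0, 0], "turn": 0, "fingers": 36},
  {"dp": [0, 0, 0], "turn": 0, "fingers": 36},
])

```text
clock: 54.95
position: [0.6098, 0.0155, 0.0736]
tcp_rot: [2.287, 2.149, -0.0]
force: [-0.4, -6.7, 6.8]
finger_gap: 0.0457
```

```bash
python3 st.py
```

```text
t 54.95 tcp [0.6098 0.0155 0.0736] jaw 176.42 tilt -1.0 F [-0.4 -6.7  6.8] gap 0.0457 q [ 0.42  0.45 -0.65  1.71  0.31  1.09 -0.39]
```

Request:
arm_command([
  {"dp": [0, 0.03, 0], "turn": 0, "fingers": 36},
  {"dp": [0, 0.03, 0], "turn": 0, "fingers": 36},
  {"dp": [0, 0, 0], "turn": 0, "fingers": 36},
  {"dp": [0, 0, 0], "turn": 0, "fingers": 36},
])

```text
clock: 55.35
position: [0.6098, 0.0155, 0.0736]
tcp_rot: [2.288, 2.145, -0.004]
force: [-0.4, -13.4, 9.7]
finger_gap: 0.0455
```

```bash
python3 st.py
```

```text
t 55.35 tcp [0.6098 0.0155 0.0736] jaw 176.31 tilt -1.0 F [ -0.4 -13.4   9.7] gap 0.0455 q [ 0.42  0.45 -0.65  1.71  0.31  1.09 -0.4 ]
```

Stalled, but 5 mm further along than expected, so I'll release, back off and look.

Request:
arm_command([
  {"dp": [0, 0, 0], "turn": 0, "fingers": 66},
  {"dp": [0, 0, 0], "turn": 0, "fingers": 66},
  {"dp": [0, 0, 0], "turn": 0, "fingers": 66},
  {"dp": [0, 0, 0.7], "turn": 0, "fingers": 66},
  {"dp": [0, 0, 0.8], "turn": 0, "fingers": 66},
  {"dp": [-0.4, -0.8, 0], "turn": 0, "fingers": 66},
  {"dp": [-0.4, -0.8, 0], "turn": 0, "fingers": 66},
  {"dp": [-0.4, -0.8, 0], "turn": 0, "fingers": 66},
  {"dp": [-0.4, -0.8, 0], "turn": 0, "fingers": 66},
  {"dp": [-0.4, -0.8, 0], "turn": 0, "fingers": 66},
  {"dp": [-0.4, -0.8, 0], "turn": 0, "fingers": 66},
  {"dp": [0, -0.8, 0], "turn": 0, "fingers": 66},
  {"dp": [0, 0, 0], "turn": 0, "fingers": 66},
  {"dp": [0, 0, 0], "turn": 0, "fingers": 66},
])

```text
clock: 56.75
position: [0.4886, -0.2596, 0.1471]
tcp_rot: [-2.289, -2.151, -0.001]
force: [-1.0, 0.5, 0.0]
finger_gap: 0.066
```

```bash
python3 st.py; python3 - <<'E'
from h import *
a=cam("scene");b=cam("top")
A=cv2.resize(a["pixels"][195:270,205:335],None,fx=6,fy=6); B=cv2.resize(b["pixels"][128:182,185:285],None,fx=5.2,fy=5.2,interpolation=cv2.INTER_CUBIC)[:,:520]
cv2.imwrite("pics/s10.png",A); cv2.imwrite("pics/t10.png",cv2.resize(b["pixels"][128:190,185:285],None,fx=8,fy=8,interpolation=cv2.INTER_CUBIC))
E
```

```text
t 56.75 tcp [ 0.4886 -0.2596  0.1471] jaw 176.43 tilt -1.0 F [-1.   0.5  0. ] gap 0.066 q [ 0.9   0.24 -0.56  1.78  0.14  1.17  0.24]
```

View pics/s10.png

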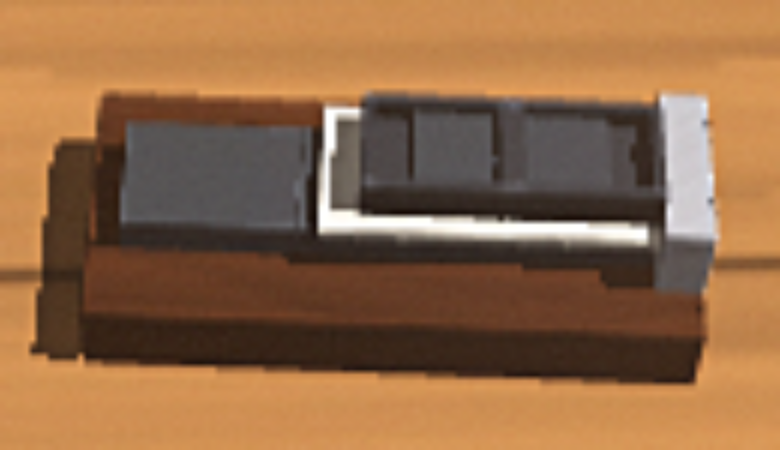

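View pics/t10.png

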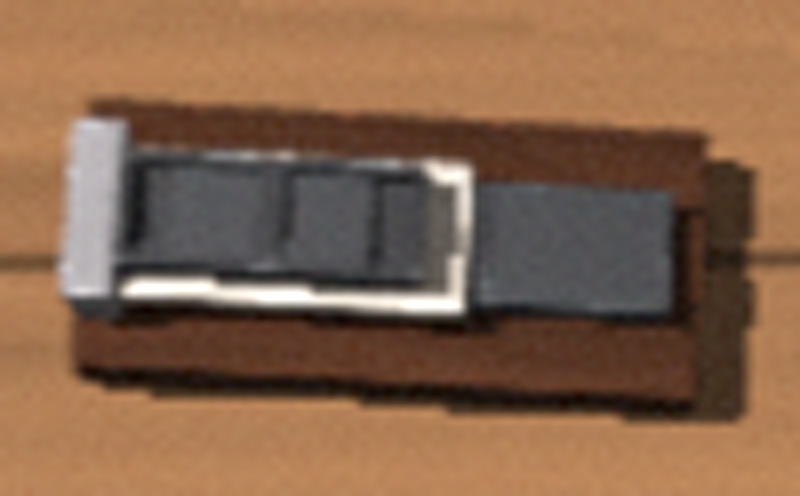

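```bash
python3 - <<'E'
from h import *
e=np.array([.0581,.9983]); n=np.array([.9983,-.0581]); foot=np.array([.6148,.1017])
for c,(ox,oy,k) in dict(top=(185,128,8),scene=(205,195,6)).items():
    im=cam(c)
    f=lambda s,h,z:((w2p(im,[[*(foot-e*s+n*h),z]])[0]+.5-[ox,oy])*k).round(0)
    print(c,"blank end",f(.216,.025,.06),f(.216,-.025,.06),"sheet end",f(.136,.03,.068),f(.136,-.03,.068),"ink end",f(.12,.023,.088),f(.12,-.023,.088))
for q in("whetstone","disc","tin","carving"): pass
im=cam("top"); print([(round(d["confidence"],2),p2w(im,d["location"],.005)[0].round(3)) for d in robot.place_of("top","chip1")])
E
```

```text
top blank end [676. 189.] [670. 313.] sheet end [473. 161.] [465. 311.] ink end [430. 164.] [423. 280.]
scene blank end [112. 225.] [121. 123.] sheet end [313. 231.] [316. 108.] ink end [355. 189.] [357.  94.]
[]
```

The measured ends of the row, sheet and inkstones match their gap-free positions, with a uniform scene-camera offset of about 2 mm. Handing in.

```bash
python3 -c "
from h import *
print(robot.sign_off())"
```

```text
the job is handed in; nothing more can be done
None
```

The job is handed in, at about 57 s of the 210 s allowed. Both chips went into the scrap tray first. Then the three blanks went end to end against the stop, the sheet square on them with its short end against the stop, and both inkstones well up on the sheet, butted in line.

- **Contact:** each blank, the sheet and each inkstone was pushed towards the stop until it stalled at about 11–15 N before release.
- **Final pictures:** both views show no visible gaps, and everything looks centred and square.
- **Row ends:** the outer ends of the blanks, sheet and inkstones match gap-free positions to about 1 mm in the top view. The scene view disagrees by a fairly steady 2 mm, which I put down to calibration. The shape fits of the placed blanks were poor, so I did not use them.
- **Second inkstone:** it stalled about 5 mm further along than I expected. I took this for an off-centre grip, because the pictures show it butted against the first.
- **Chips:** a last network search for them in the top view found nothing, so their place in the tray rests on the earlier picture that shows both there. The arm did not go back into the tray.
- **Bystanders:** I did not re-measure the other things on the bench. The arm was not used on any of them.

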